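# Pump the ratchet clamp tight on a print blank

### The job

Take hold of the black upright grip of the red ratchet lever, under the lamp bar, and pump it back and forth in short strokes until the blue jaw has pushed the wooden blank against the aluminium fence and the lever stops dead because the blank is clamped tight. Stop pushing as soon as it goes solid (forcing it cracks the blank), then let go and draw back. Work the jaw only by its lever, keep off the jaw and the blank, and leave the ink bottle, tape roll and cup where they stand.

Things in the scene. Friction and masses are not known exactly. Their poses are not given: they have to be found in the camera images.
- press: the fixed clamping jig: grey base plate 170 (x) x 400 (y) x 20 mm high, flat on the table, plate centre at (15, 30) mm of this frame. Origin on the table; y points along the jaw's travel towards the fence, x away from the side where the grip stands, z up; its yaw varies (1.25 to 1.75 rad). Hold the grip with fingers closing along this y
- lamp (a point): point on the underside of the slim LED lamp bar: fixed, stiff, 14 (x) x 225 (y) x 12 mm, underside 187 mm above the table, reaching 50 mm to -y and 175 mm to +y of here (press axes), with a 16 mm post at +165 mm. Right over the grip it leaves no room for a gripper straight above: come from the -x side, fingers leaning 30 to 45 degrees from vertical, pointing to +x and down
- pivot (a point): centre of the lever's vertical hinge, at (60, 0, 50) mm in press, level with the lever arm's underside
- grip (a point): the point to hold, on the axis of the lever's black upright round grip: grip 26 mm in diameter, top 20 mm above this point, foot (on the red arm) 35 mm below it; 130 mm from the hinge axis, 97 mm above the table, 90 mm below the lamp bar. Its axes turn with the lever (x towards the hinge, z up)
- lever (a joint): angle of the ratchet lever: 0 when its arm points to -x of press, growing as the grip swings to +y (the working stroke); end stops at -0.21 and +0.21 rad; stays where left. Working strokes start with some free play, then take about 7 N at the grip (way back 1 to 3 N). Once the blank is clamped the force climbs 3 N and then sharply, before the end stop: 12 to 18 N is tight, 25 N too much
- pawl_tip (a point): the lever's spring pawl, 31.5 mm from the hinge. On the +y swing it pushes the jaw's toothed bar to +y; on the -y swing it clicks back over the teeth, 8 mm apart: swinging back 0.3 rad or more from the last push picks up the next tooth, and a full swing moves the jaw one tooth (the very first may be less)
- jaw: the blue sliding jaw, 80 mm wide (x) and 32 mm high, on a toothed steel bar; slides to +y of press, up to 60 mm, held anywhere by a 25 N brake. Origin at the middle of its width at base plate level; its front face is 4 mm ahead (+y), and a red spring pad stands before it with its face 18 mm ahead of the origin; the pad gives way 6 mm (2 N per mm) and then is solid
- blank: loose wooden print blank, 90 (x) x 70 (y) x 15 mm, lying on the base plate (its underside 20 mm above the table) between the pad and the fence; origin at the centre of its underside. The free gap in all, blank to pad and blank to fence, is 20 to 45 mm, so some 3 to 7 strokes
- fence: fixed aluminium fence, 100 (x) x 16 (y) x 28 mm, standing on the base plate, set differently each time; origin at the centre of its underside, the face towards the blank is 8 mm to -y of it
- ink: blue ink bottle standing near the jig, 40 mm in diameter, 100 mm high; origin at the centre of its underside; not to be disturbed
- tape: yellow ring-shaped tape roll lying near the jig, 90 mm across, 24 mm high; origin at the centre of its underside; not to be disturbed
- mug: white ceramic cup standing near the jig, 72 mm across, 80 mm high; origin at the centre of its underside; not to be disturbed
There are look-alikes about, which are no part of the job. Several things have the shape of the blank; the one meant has the colours described above.

How it is judged:
By the outcome, as a careful person would: the job done as asked, in the order asked, and still so for the second after the job is handed in, with the robot touching nothing.
It also fails if it takes over 72 s, if anything falls off the work surface, if the arm or the gripper's body presses on something with over 40 N, if the wrist force passes 120 N, or if a joint passes its speed limit or range.

### The arm

A 6-joint arm with a two-finger parallel gripper is mounted at the origin on the work surface. World frame = base frame: x ahead of the robot, y to its left, z up, the work surface at z = 0. Lengths are in mm, angles in rad, forces in N, time in s.
With the tool pointing down it reaches from about 325 to 1000 mm from the base axis. Payload 5.1 kg.
Tool frame: the origin (TCP) lies at the very end of the fingers, on their centre line; the grasp point (between the pads) lies 19 mm behind it (r.grip_point_offset is the distance from the TCP to the grasp point, in mm); x points along the fingers, y is the direction in which the jaws open and shut, and the axes are right-handed (so a half turn about x gives the same grasp; the last joint's range is limited). The gripper opens to 85 mm and grips with 20 to 120 N. Pads are 22 mm wide; open, the fingers measure 114 mm over their backs; the gripper's body (76 mm by 85 mm) begins 54 mm behind the grasp point. The pads swing forward as they close: fully open they stand 13 mm farther back than shut.
Start: joints at [1.079, 0.124, 1.65, -0, 1.367, -0.083], TCP at [258.399, 596.418, 231.322] pointing down, gripper open.
Joint ranges: [-2.61, 2.61], [-1.02, 2.33], [0.03, 2.71], [-1.35, 4.49], [0.32, 2.68], [-2.91, 2.91]. Speed limits (rad/s): [2.57, 2.57, 3.14, 3.14, 3.14, 3.14].

### API

Orientations are given as a unit quaternion [w, x, y, z].
In Python, from workcell import r, eyes gives the robot as it stands. The module is installed in compiled form; this text tells all that it offers.
- The arm moves only by the shell command python3 -m inch 'ROWS' [FORCE]. ROWS is JSON, a list of rows, each a list of 3 entries, a list of its own where there are three numbers: the closure, from -1 (fully open) to 1 (shut), then the shift along the world's x, y, z in units of 0.15 m (1.0 is 0.15 m), then the turn about the world's z in units of 360 degrees (1.0 is 360 degrees). A call has 1 to 5 rows; each row is the pose to reach, as a shift and turn from the pose commanded when the call began, turning the shorter way round; what a row does not reach only later rows make up. A row lasts 1/10 s, in which the tool goes at most 50 mm and 8.59 degrees, less where a joint would pass 70% of its speed; a pose out of reach is approached as far as the arm can. A call with a number of a shift or a turn outside -1 to 1 is refused whole. A call with a gripper value outside its range is refused whole. The fingers move at their own pace and stop on an object; FORCE is the grip in N (left out, the last holds). Time passes only in rows, so rows that repeat a pose let the fingers close. It gives the time, the measured TCP pose, the force and the opening at its end, in the units of the state.
- r.state(): the state, without advancing time (a new reading comes with each control period).
- eyes.snapshot(name): name is "scene" or "top" or "wrist"; returns the picture (480x640x3 uint8, blue, green, red); there is no depth.
- eyes.calibration(name): a dict with "fx", "fy", "cx", "cy" (pixels), "k1" (the pictures are not rectified: a ray, as slopes to the right and down, at radius r is drawn at 1 + k1 r^2 times it, then the intrinsics apply), "cam_to_world" (4x4, takes a point from camera to world coordinates). Camera axes: x right, y up, looking along -z (the intrinsics and any distortion apply to the point x, -y, -z); pixel columns grow to the right and rows downward; lengths in mm; the calibration is good to about 2 mm. A picture is of the moment at which its call begins: read the wrist's pose just before it. calibration takes no time and is no camera call; for the wrist camera it gives the pose at the moment of the call.
- r.job_done(): hands the job in, once; it reports no verdict.
Trained networks look in the newest picture that a camera, given by its name, has taken for a name from the list of things; names that differ only in an ending like _2 or _b are one class to them, and where a whole thing is asked for, a point or a joint stands for the part that bears it (a point fixed in the world has none). Each returns a list of dicts, best first, with "confidence" (0 to 1); they miss things now and then, are a little off and sometimes report something else, mostly with a low value. They report only what shows in the picture. A call takes as long as a camera call. They do not tell look-alikes from the thing itself.
- eyes.find_in(camera, query): "centre" ([x, y, z] in mm, in the coordinates of the camera as it stood for that picture, good to about 4 mm: the middle of the surface that is visible of it).
- eyes.outline_of(camera, query): "mask" (480x640 bool, what is visible of it).
- eyes.pinpoint(camera, query): "centre" ([x, y, z] in mm, in the coordinates of the camera as it stood for that picture, good to about 4 mm: a listed point, or the origin of a listed thing).
The state is a dict: "clock": time; "joint_pos": joint angles; "joint_vel": joint speeds; "effort": joint torques, N m; "tool_pos": TCP position; "ee_rot": TCP orientation; "wrist_force": force on the tool from outside, world axes, zero at the start; "torque": the same for the moment, N m; "width": finger opening in mm.
Only numpy, scipy, OpenCV 4.12 (cv2) and the standard library are available. Lean on these libraries where they do the work, as an engineer would, in place of code of your own. Each camera call takes 0.05 s, during which the arm holds its last target.

## Working session

There is one attempt and no reset: what is moved stays moved. The work goes in short steps, Python scripts to look and compute and a shell command to move; the robot and the scene stay as the last step left them, time stands still between calls to the robot, and variables do not carry over. Pictures are saved under pics/ and viewed, and the job is handed in when it is done.

```bash
mkdir -p pics; ls
cat > h.py <<'E'
from workcell import r, eyes
import numpy as np, cv2
def px(name,p,c=None):
    c=c or eyes.calibration(name); T=np.array(c["cam_to_world"]); q=np.linalg.inv(T)@np.append(p,1)
    x,y=q[0]/-q[2],-q[1]/-q[2]; s=1+c["k1"]*(x*x+y*y)
    return np.array([c["fx"]*x*s+c["cx"],c["fy"]*y*s+c["cy"]])
def w(name,p,c=None):
    c=c or eyes.calibration(name); return (np.array(c["cam_to_world"])@np.append(p,1))[:3]
E
python3 - <<'E'
from h import *
print(r.state())
for n in ["scene","top","wrist"]:
    im=eyes.snapshot(n); cv2.imwrite(f"pics/{n}0.png",im)
    c=eyes.calibration(n); print(n,c)
    for q in ["press","lamp","pivot","grip","pawl_tip","jaw","blank","fence","ink","tape","mug"]:
        try:
            for d in eyes.pinpoint(n,q): print(n,q,w(n,d["centre"],c).round(1),round(d["confidence"],2), px(n,w(n,d["centre"],c),c).round())
        except Exception as e: print(n,q,e)
print(r.state()["clock"])
E
```

```text
pics
{'clock': 0.0, 'joint_pos': array([ 1.07941878e+00,  1.24485701e-01,  1.65166412e+00, -2.62810664e-05,
        1.36752393e+00, -8.25895822e-02]), 'joint_vel': array([-9.79675937e-05,  7.00745635e-04, -1.79296232e-03, -8.38300406e-04,
       -5.82543495e-04,  3.04802712e-04]), 'effort': array([-2.51865800e-03, -4.23602986e+01, -3.65448976e+01, -1.61903840e-04,
        6.82522354e-03, -3.36965890e-06]), 'tool_pos': array([258.10968366, 595.8873312 , 230.07143097]), 'ee_rot': array([ 0.69218823,  0.14281396,  0.69258732, -0.14423049]), 'wrist_force': array([-0.48317718, -0.17486066,  0.0300096 ]), 'torque': array([ 0.03324992, -0.01879931, -0.02383441]), 'width': 85.27089250504757}
scene {'fx': 504.569611150208, 'fy': 504.569611150208, 'cx': 325.1488206091569, 'cy': 240.40491393445933, 'k1': -0.11371761648761729, 'cam_to_world': array([[ 5.14338835e-01, -7.27861925e-01,  4.53511391e-01,
         9.49908129e+02],
       [ 8.57455108e-01,  4.27192578e-01, -2.86840093e-01,
        -2.56487197e+02],
       [ 1.50432826e-02,  5.36398658e-01,  8.43830658e-01,
         9.39863656e+02],
  
[... 2064 characters left out ...]
p fence [378.   52.1  23.4] 0.55 [301. 331.]
top ink [402.6 186.1   0.6] 0.96 [227. 318.]
top tape [6.419e+02 2.060e+02 5.000e-01] 0.9 [217. 188.]
top mug [5.197e+02 1.990e+02 4.000e-01] 0.98 [220. 253.]
wrist {'fx': 372.9146567112532, 'fy': 372.9146567112532, 'cx': 318.040884984146, 'cy': 238.36331696814014, 'k1': -0.07697861376709614, 'cam_to_world': array([[ 3.97249531e-01, -8.78206883e-01, -2.66355929e-01,
         1.89647940e+02],
       [ 9.17710602e-01,  3.80071069e-01,  1.15556192e-01,
         6.27718288e+02],
       [-2.48060709e-04, -2.90342303e-01,  9.56922821e-01,
         3.72562240e+02],
       [ 0.00000000e+00,  0.00000000e+00,  0.00000000e+00,
         1.00000000e+00]])}
1.8
```

View pics/scene0.png

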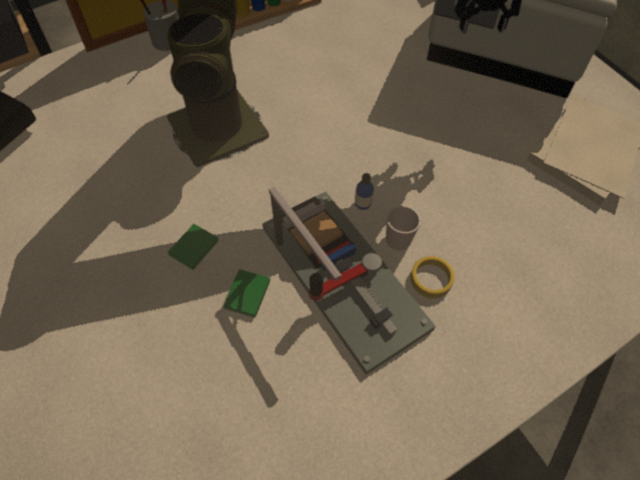

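View pics/top0.png

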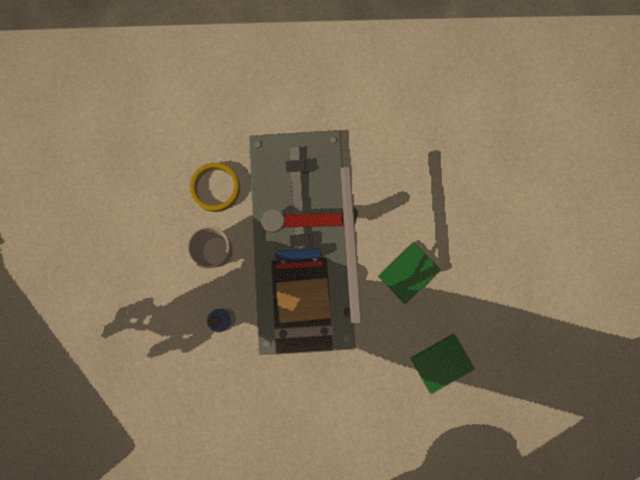

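The jig sits at about (571, 34), with the press +y axis along world −x. The grip is at pixel (348,218) in top and (316,282) in scene, under the bar. The blank candidates are the brown one on the plate, top (303,302), and two green ones on the table at (408,273) and (442,365). The brown one is the blank meant. The moves have no tilt entry, so I'll check how the arm behaves at its limits, high up and clear of everything.

```bash
python3 -m inch '[[-1,[0,0,0.33],0.023],[-1,[0,0,0.66],0.046],[-1,[0,0,1],0.07],[-1,[0,0,1],0.094],[-1,[0,0,1],0.118]]' ; python3 -m inch '[[-1,[0,0,0.33],0.023],[-1,[0,0,0.66],0.046],[-1,[0,0,1],0.07],[-1,[0,0,1],0.094],[-1,[0,0,1],0.118]]'; python3 -m inch '[[-1,[0,0,0.33],0.014],[-1,[0,0,0.66],0.014],[-1,[0,0,1],0.014],[-1,[0,0,1],0.014]]'; python3 -c "
from h import *
print(r.state()['joint_pos'].round(3))"
```

```text
clock: 2.3
tool_pos: [258.8, 597.2, 385.3]
ee_rot: [0.698, -0.117, 0.696, 0.12]
wrist_force: [0.1, 0.2, -0.5]
width: 85.2
clock: 2.8
tool_pos: [258.5, 596.6, 535.1]
ee_rot: [0.609, -0.361, 0.605, 0.363]
wrist_force: [-0.3, 0.4, -0.6]
width: 85.6
clock: 3.2
tool_pos: [257.6, 594.8, 691.2]
ee_rot: [0.597, -0.384, 0.587, 0.389]
wrist_force: [0.3, -0.4, 0.6]
width: 85.0
[ 1.079  0.24   0.744 -0.     2.142 -1.649]
```

```bash
python3 - <<'E'
import cv2
im=cv2.imread("pics/top0.png")[120:365,190:470]
cv2.imwrite("pics/topcrop.png",cv2.resize(im,None,fx=2.4,fy=2.4,interpolation=3))
im=cv2.imread("pics/scene0.png")[180:380,220:470]
cv2.imwrite("pics/scenecrop.png",cv2.resize(im,None,fx=2.8,fy=2.8,interpolation=3))
E
for i in 1 2; do python3 -m inch '[[-1,[0,0,0.33],0],[-1,[0,0,0.66],0],[-1,[0,0,1],0],[-1,[0,0,1],0]]'; python3 -c "
from h import *
print(r.state()['joint_pos'].round(3))"; done
```

```text
clock: 3.6
tool_pos: [251.9, 581.3, 807.9]
ee_rot: [0.594, -0.385, 0.59, 0.388]
wrist_force: [-9.7, -20.4, 15.4]
width: 85.4
[ 1.077e+00  5.780e-01  2.500e-02  2.000e-03  2.532e+00 -1.650e+00]
clock: 4.0
tool_pos: [228.8, 528.9, 852.6]
ee_rot: [0.603, -0.379, 0.581, 0.394]
wrist_force: [-0.1, -0.3, -0.0]
width: 85.1
[ 1.068  0.503  0.025  0.006  2.576 -1.655]
```

View pics/scenecrop.png

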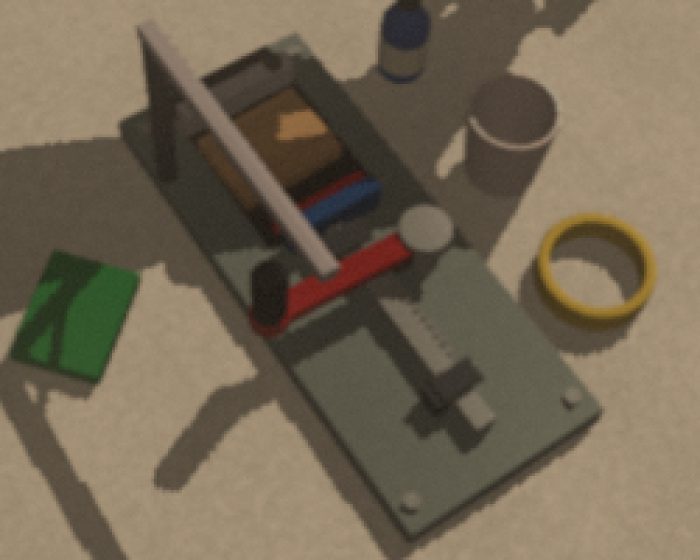

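View pics/topcrop.png

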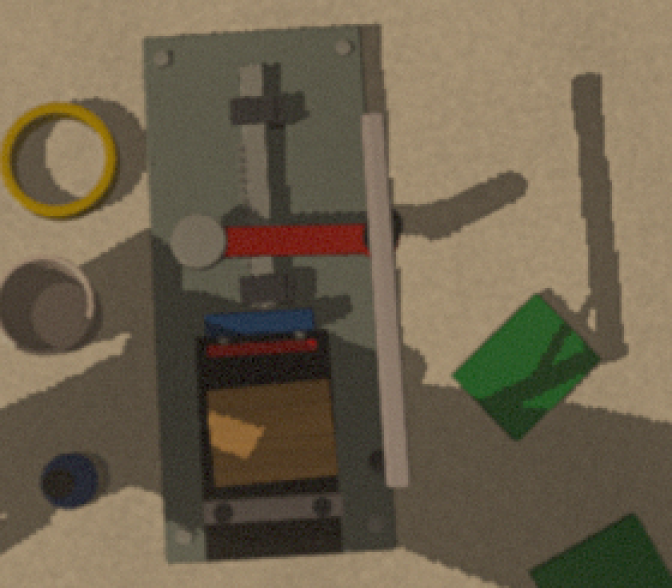

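The crops confirm the choice. The black round grip stands at the end of the red lever under the bar, and the brown blank lies between the red pad and the fence. At full stretch the arm begins to trade orientation for position, so I'll check whether that lean persists.

```bash
cat >> h.py <<'E'
from scipy.spatial.transform import Rotation as Ro
def st():
    s=r.state(); q=s['ee_rot']; R=Ro.from_quat([q[1],q[2],q[3],q[0]]).as_matrix()
    a=R[:,0]; tilt=np.degrees(np.arccos(-a[2])); print('t',round(float(s['clock']),2),'q',s['joint_pos'].round(3),'tcp',s['tool_pos'].round(1),'a',a.round(3),'jaw',R[:,1].round(3),'tilt',tilt.round(1),'head',np.degrees(np.arctan2(a[1],a[0])).round(1),'F',s['wrist_force'].round(1),'w',round(float(s['width']),1)); return s,R
E
python3 -m inch '[[-1,[0,0,1],0],[-1,[0,0,1],0],[-1,[0,0,1],0],[-1,[0,0,1],0]]' >/dev/null; python3 -c "
from h import *
st()";python3 -m inch '[[-1,[0,0,-0.3],0],[-1,[0,0,-0.6],0],[-1,[0,0,-1],0],[-1,[0,0,-1],0]]' >/dev/null; python3 -c "
from h import *
st()"
```

```text
t 4.4 q [ 1.058  0.444  0.025  0.011  2.619 -1.661] tcp [209.3 483.5 884.3] a [ 0.021  0.049 -0.999] jaw [-0.916  0.402 -0.   ] tilt 3.1 head 66.3 F [0.5 0.2 0.9] w 85.6
t 4.8 q [ 1.058  0.009  0.893  0.006  2.186 -1.666] tcp [210.3 485.3 747.7] a [ 0.022  0.05  -0.999] jaw [-0.916  0.402 -0.   ] tilt 3.1 head 66.1 F [0.1 1.  1.6] w 85.1
```

```bash
for i in 1 2 3; do python3 -m inch '[[-1,[-0.2,-0.45,1],0],[-1,[-0.2,-0.45,1],0],[-1,[-0.2,-0.45,1],0],[-1,[-0.2,-0.45,1],0],[-1,[-0.2,-0.45,1],0]]' >/dev/null; python3 -c "
from h import *
st()"; done
```

```text
t 5.3 q [ 1.042  0.2    0.321  0.011  2.56  -1.677] tcp [178.8 415.2 902.2] a [ 0.025  0.055 -0.998] jaw [-0.916  0.402 -0.001] tilt 3.5 head 65.4 F [-0.8  0.6  0.5] w 85.4
t 5.8 q [ 1.014  0.169  0.21   0.02   2.679 -1.696] tcp [145.6 339.8 948.4] a [ 0.036  0.075 -0.997] jaw [-0.916  0.402 -0.003] tilt 4.8 head 64.3 F [-0.7  0.6  0.8] w 85.7
t 6.3 q [ 0.979  0.036  0.309  0.029  2.679 -1.722] tcp [117.3 277.1 964.4] a [ 0.054  0.104 -0.993] jaw [-0.915  0.403 -0.008] tilt 6.8 head 62.5 F [ 0.  -0.   0.4] w 85.2
```

```bash
for i in 1 2 3; do python3 -m inch '[[-1,[-0.4,-0.8,0.3],0],[-1,[-0.4,-0.8,0.3],0],[-1,[-0.4,-0.8,0.3],0],[-1,[-0.4,-0.8,0.3],0],[-1,[-0.4,-0.8,0.3],0]]' >/dev/null; python3 -c "
from h import *
st()"; done
```

```text
t 6.8 q [ 0.896 -0.22   0.52   0.047  2.68  -1.787] tcp [ 58.5 168.1 965.8] a [ 0.083  0.138 -0.987] jaw [-0.914  0.404 -0.021] tilt 9.3 head 58.8 F [-0.2  0.7 -0.5] w 85.3
t 7.3 q [ 1.462 -0.332  0.615 -0.26   2.679 -1.509] tcp [ -9.9 111.7 957.9] a [ 0.132  0.151 -0.98 ] jaw [-0.912  0.407 -0.06 ] tilt 11.6 head 48.8 F [0.4 1.5 0.1] w 85.4
t 7.8 q [ 1.153 -0.528  0.744 -0.128  2.68  -1.699] tcp [-30.1  25.6 936.7] a [ 0.149  0.196 -0.969] jaw [-0.912  0.406 -0.058] tilt 14.3 head 52.7 F [-0.  -0.8  0.5] w 85.4
```

```bash
for i in 1 2 3; do python3 -m inch '[[-1,[-0.3,-0.9,0.3],0],[-1,[-0.3,-0.9,0.3],0],[-1,[-0.3,-0.9,0.3],0],[-1,[-0.3,-0.9,0.3],0],[-1,[-0.3,-0.9,0.3],0]]' >/dev/null; python3 -c "
from h import *
st()"; done
```

```text
t 8.3 q [ 1.262 -0.679  0.842 -0.215  2.679 -1.675] tcp [-45.6 -52.6 910.5] a [ 0.177  0.242 -0.954] jaw [-0.911  0.407 -0.065] tilt 17.4 head 53.8 F [ 1.1  0.  -0.1] w 85.4
t 8.8 q [ 1.28  -0.801  0.908 -0.265  2.679 -1.709] tcp [ -56.5 -114.3  885.4] a [ 0.207  0.285 -0.936] jaw [-0.909  0.41  -0.076] tilt 20.6 head 54.0 F [ 0.7 -0.7  0.5] w 85.3
t 9.3 q [ 1.289 -0.897  0.942 -0.322  2.68  -1.76 ] tcp [ -63.6 -167.1  864.5] a [ 0.242  0.328 -0.913] jaw [-0.905  0.415 -0.091] tilt 24.0 head 53.6 F [ 0.7 -0.4  0.1] w 85.4
```

```bash
for i in 1 2 3; do python3 -m inch '[[-1,[0.5,-1,0.3],0],[-1,[0.5,-1,0.3],0],[-1,[0.5,-1,0.3],0],[-1,[0.5,-1,0.3],0],[-1,[0.5,-1,0.3],0]]' >/dev/null; python3 -c "
from h import *
st()"; done
```

```text
t 9.8 q [ 1.561 -0.94   0.903 -0.708  2.68  -1.881] tcp [  23.9 -243.5  861.2] a [ 0.293  0.369 -0.882] jaw [-0.897  0.425 -0.121] tilt 28.1 head 51.5 F [0.2 0.4 0.4] w 85.6
t 10.3 q [ 1.725 -0.876  0.616 -1.347  2.679 -2.4  ] tcp [ 123.  -359.5  885. ] a [ 0.379  0.389 -0.84 ] jaw [-0.873  0.45  -0.186] tilt 32.9 head 45.7 F [  8.2 -17.6  -4.6] w 85.5
t 10.8 q [ 1.716 -0.956  0.651 -1.345  2.68  -2.42 ] tcp [ 125.  -399.1  854.6] a [ 0.377  0.423 -0.824] jaw [-0.877  0.449 -0.171] tilt 34.5 head 48.3 F [0.1 0.3 0.8] w 85.4
```

```bash
cat > fk.py <<'E'
import numpy as np
from scipy.optimize import least_squares
from scipy.spatial.transform import Rotation as Ro
D=[([1.079,.24,.744,0,2.142,-1.649],[257.6,594.8,691.2]),
([1.058,.444,.025,.011,2.619,-1.661],[209.3,483.5,884.3]),
([1.058,.009,.893,.006,2.186,-1.666],[210.3,485.3,747.7]),
([1.079,.1245,1.6517,0,1.3675,-.0826],[258.1,595.9,230.1]),
([1.014,.169,.21,.02,2.679,-1.696],[145.6,339.8,948.4]),
([.896,-.22,.52,.047,2.68,-1.787],[58.5,168.1,965.8]),
([1.262,-.679,.842,-.215,2.679,-1.675],[-45.6,-52.6,910.5]),
([1.289,-.897,.942,-.322,2.68,-1.76],[-63.6,-167.1,864.5]),
([1.561,-.94,.903,-.708,2.68,-1.881],[23.9,-243.5,861.2]),
([1.716,-.956,.651,-1.345,2.68,-2.42],[125,-399.1,854.6])]
Rz=lambda t:Ro.from_euler('z',t).as_matrix(); Ry=lambda t:Ro.from_euler('y',t).as_matrix()
def fk(q,P):
    a,d,L1,e,L2,L3=P; B=Rz(q[0]); C=Ry(q[1]); E=Ry(q[1]+q[2]); W=E@Rz(q[3])@Ry(q[4])
    p=B@(np.array([a,0,d])+C@[0,0,L1]+E@[e,0,L2]+W@[0,0,L3])
    # tool frame: x along W z
    T=B@W@Rz(q[5]); R=np.column_stack([T[:,2],S*T[:,OY],np.cross(T[:,2],S*T[:,OY])])
    return p,R
S,OY=1,1
s=least_squares(lambda P:np.concatenate([fk(q,P)[0]-p for q,p in D]),[0,300,450,0,450,300])
P=s.x
lim=np.array([[-2.61,2.61],[-1.02,2.33],[.03,2.71],[-1.35,4.49],[.32,2.68],[-2.91,2.91]])
if __name__=="__main__":
    print(P.round(1),np.abs(s.fun).max())
    B=D[-1][0]; W=Rz(B[0])@Ry(B[1]+B[2])@Rz(B[3])@Ry(B[4])@Rz(B[5]); print(W.round(3)) # a .377 .423 -.824 jaw -.877 .449 -.171
E
python3 fk.py
python3 - <<'E'
from h import *
p=w  # press frame estimate
L=np.array([571.5,34.])
piv=np.array([568,93.2])
fen=np.array([378,50]);blk=np.array([428.5,46.5]);jaw=np.array([507.7,52.7])
d=fen-jaw; print('yaw from jaw->fence',np.arctan2(d[1],d[0])-np.pi/2)
E
```

```text
[ 13.5 115.  413.6  54.4 603.8 116.2] 49.69074463270027
[[ 0.877 -0.298  0.377]
 [-0.449 -0.787  0.423]
 [ 0.171 -0.54  -0.824]]
yaw from jaw->fence -4.69157471609402
```

```bash
sed -i 's/a,d,L1,e,L2,L3=P/a,d,L1,e,L2,L3,g,k=P/; s/W@\[0,0,L3\]/W@[g,k,L3]/; s/^S,OY=1,1/S,OY=-1,0/; s/\[0,300,450,0,450,300\]/[0,300,450,0,450,300,0,0]/' fk.py; sed -i 's/print(P.round(1),np.abs(s.fun).max())/print(P.round(1),s.fun.reshape(-1,3).round(1))/' fk.py; python3 fk.py
```

```text
[-15.1 103.4 434.7  46.1 601.  132.  -32.6  51. ] [[ 3.8  1.2 -2.6]
 [ 2.2 -1.8 -2.8]
 [ 3.8  0.4 -2.9]
 [ 3.9  1.3  4.9]
 [ 2.9 -1.5 -3.6]
 [ 0.1 -6.7 -1.9]
 [-4.1 -1.1 -1.2]
 [-8.1 -6.7  0.4]
 [-7.8  4.8  1. ]
 [ 7.7  4.8  8.6]]
[[ 0.877 -0.298  0.377]
 [-0.449 -0.787  0.423]
 [ 0.171 -0.54  -0.824]]
```

```bash
sed -i 's/g,k=P/g,k,f,h=P/; s/C@\[0,0,L1\]/C@[f,0,L1]/; s/W@\[g,k,L3\]/E@Rz(q[3])@[h,k,0]+W@[g,0,L3]/; s/300,0,0\]/300,0,0,0,0]/' fk.py; python3 fk.py
```

```text
[  2.1  89.2 424.3  21.5 603.2 101.6 -12.6  51.6  -0.9  32.5] [[ 3.1  1.2 -1.9]
 [ 0.8 -3.   1.7]
 [ 3.9  1.8 -3. ]
 [ 1.4 -2.3  2.8]
 [ 2.5 -0.9 -0.1]
 [ 0.9 -4.6  0.2]
 [-3.5  2.1  0. ]
 [-7.7 -4.5  0.6]
 [-7.6  5.7 -0.4]
 [ 9.2  1.3  0.2]]
[[ 0.877 -0.298  0.377]
 [-0.449 -0.787  0.423]
 [ 0.171 -0.54  -0.824]]
```

```bash
cat > fk2.py <<'E'
from fk import *
def blocks(q):
    B=Rz(q[0]); C=B@Ry(q[1]); E=B@Ry(q[1]+q[2]); F=E@Rz(q[3]); W=F@Ry(q[4]); T=W@Rz(q[5])
    return B,C,E,F,W,T
def row(q):
    B,C,E,F,W,T=blocks(q)
    return np.column_stack([B,C[:,[0,2]],E[:,[0,2]],F[:,[0,1]],W[:,[0,2]],T[:,:2]])
A=np.vstack([row(q) for q,p in D]); b=np.concatenate([p for q,p in D])
X,res,rk,sv=np.linalg.lstsq(A,b,rcond=1e-3)
def fk(q):
    T=blocks(q)[5]; R=np.column_stack([T[:,2],-T[:,0],-T[:,1]])
    return row(q)@X,R
if __name__=="__main__":
    print(rk,sv.round(2)); print(X.round(1)); print((A@X-b).reshape(-1,3).round(1))
E
python3 fk2.py
```

```text
13 [7.16 6.26 5.31 1.76 1.62 1.39 1.1  1.09 0.9  0.56 0.45 0.16 0.08]
[ 3.000e-01  5.430e+01  2.241e+02  1.000e-01  4.522e+02  4.220e+01
  6.129e+02  0.000e+00 -5.000e-01 -0.000e+00  2.762e+02  3.000e-01
  1.000e-01]
[[ 0.2 -0.2  0.1]
 [-0.2  0.2 -0.1]
 [ 0.1  0.2 -0.3]
 [-0.   0.   0.1]
 [-0.   0.  -0. ]
 [-0.2 -0.3  0.1]
 [ 0.2 -0.1  0.1]
 [-0.   0.1 -0.1]
 [-0.  -0.   0.1]
 [-0.  -0.  -0. ]]
```

```bash
cat > ik.py <<'E'
from fk2 import *
def pose(phi,tilt,roll=0,flip=1):
    h=np.array([np.cos(phi),np.sin(phi),0]); a=h*np.sin(tilt)-np.array([0,0,np.cos(tilt)])
    j=flip*np.array([-h[1],h[0],0]); j=Ro.from_rotvec(roll*a).apply(j)
    return np.column_stack([a,j,np.cross(a,j)])
def ik(p,R,q0,full=False):
    def f(q):
        pp,RR=fk(q); return np.concatenate([(pp-p)/100,Ro.from_matrix(RR@R.T).as_rotvec()])
    s=least_squares(f,np.clip(q0,lim[:,0]+1e-6,lim[:,1]-1e-6),bounds=(lim[:,0],lim[:,1]))
    return s.x,np.linalg.norm(s.fun)
def allik(p,R,n=60,seed=0):
    g=np.random.default_rng(seed); out=[]
    for i in range(n):
        q,e=ik(p,R,g.uniform(lim[:,0],lim[:,1]))
        if e<1e-3 and not any(np.abs(q-o).max()<.02 for o in out): out.append(q)
    return out
if __name__=="__main__":
    for phi in [1.6]:
      for fl in (1,-1):
        for t in (32,37,42):
          R=pose(phi,np.radians(t),0,fl); p=np.array([565,-31.6,97])+19*R[:,0]
          for q in allik(p,R,30): print(fl,t,q.round(2))
E
python3 ik.py
```

```text
1 32 [-0.38  0.19  1.92  0.53  1.31  2.52]
1 37 [-0.41  0.22  1.91  0.59  1.36  2.47]
1 42 [-0.43  0.26  1.9   0.65  1.41  2.43]
-1 32 [-0.38  0.19  1.92  0.53  1.31 -0.62]
-1 37 [-0.41  0.22  1.91  0.59  1.36 -0.67]
-1 42 [-0.43  0.26  1.9   0.65  1.41 -0.71]
```

Run:
```python
from h import *
im=cv2.imread("pics/top0.png")
# plate corners in top, z=20 plane
c=eyes.calibration("top"); T=np.array(c["cam_to_world"])
def ray(u,v,z):
    x,y=(u-c["cx"])/c["fx"],(v-c["cy"])/c["fy"]
    s=1
    for _ in range(5): s=1+c["k1"]*((x/s)**2+(y/s)**2)
    d=T[:3,:3]@[x/s,-y/s,-1]; o=T[:3,3]; return (o+d*(z-o[2])/d[2])
# corners from crop
for (u,v) in [(145,40),(380,25),(396,546),(168,562)]:
    print(ray(190+u/2.4,120+v/2.4,20).round(1))
for (u,v) in [(371,113),(397,486)]: print('bar',ray(190+u/2.4,120+v/2.4,199).round(1))
```

```text
[733.5 139.4  20. ]
[741.  -42.6  20. ]
[346.5 -41.5  20. ]
[338.8 125.   20. ]
bar [622.2 -21.8 199. ]
bar [398.7 -30.  199. ]
```

```bash
cat > sim.py <<'E'
from ik import *
def step(q,dp,turn,n,sc,vmax=50.,wmax=8.59):
    """one call: dp mm total, turn deg, n rows all equal to the final pose"""
    p0,R0=fk(q); pt=p0+np.array(dp,float); Rt=Rz(np.radians(turn))@R0
    for _ in range(n):
        p,R=fk(q); d=pt-p; l=np.linalg.norm(d); rv=Ro.from_matrix(Rt@R.T).as_rotvec(); wl=np.degrees(np.linalg.norm(rv))
        fr=1/max(1,l/vmax,wl/wmax); 
        tp=p+d*min(1,vmax/max(l,1e-9)); TR=Ro.from_rotvec(rv*min(1,wmax/max(wl,1e-9))).as_matrix()@R
        f=lambda x:np.concatenate([(fk(x)[0]-tp)/sc,Ro.from_matrix(fk(x)[1]@TR.T).as_rotvec()])
        s=least_squares(f,np.clip(q,lim[:,0]+1e-6,lim[:,1]-1e-6),bounds=(lim[:,0],lim[:,1]),max_nfev=60); q=s.x
    return q
def show(q,t=''):
    p,R=fk(q); a=R[:,0]; print(t,q.round(2),'p',p.round(),'tilt',np.degrees(np.arccos(-a[2])).round(1),'head',np.degrees(np.arctan2(a[1],a[0])).round(1),'rel',np.degrees(np.arctan2(a[1],a[0])-q[0]).round(0),'jz',R[2,1].round(3))
if __name__=="__main__":
    for sc in (100,300,1000):
        q=np.array([1.262,-.679,.842,-.215,2.679,-1.675]); 
        for i in range(2): q=step(q,[-45,-135,45],0,5,sc)
        show(q,sc)
        q=np.array([.979,.036,.309,.029,2.679,-1.722]); q=step(q,[-60,-120,45],0,5,sc); show(q,sc)
E
python3 sim.py
```

```text
100 [ 1.02 -0.58  0.03 -0.92  2.62 -2.66] p [-130. -315.  986.] tilt 54.5 head 29.3 rel -29.0 jz -0.43
100 [ 0.88 -0.15  0.32  0.02  2.68 -1.82] p [  58.  159. 1004.] tilt 16.7 head 52.3 rel 2.0 jz -0.068
300 [ 1.17 -0.8   0.54 -0.61  2.68 -2.18] p [ -92. -263.  931.] tilt 39.4 head 43.3 rel -24.0 jz -0.234
300 [ 0.89 -0.19  0.44  0.04  2.68 -1.8 ] p [ 58. 164. 981.] tilt 12.2 head 55.6 rel 5.0 jz -0.039
1000 [ 1.31 -0.91  1.03 -0.27  2.68 -1.69] p [ -60. -143.  845.] tilt 19.9 head 54.0 rel -21.0 jz -0.073
1000 [ 0.9  -0.23  0.56  0.05  2.68 -1.78] p [ 60. 171. 957.] tilt 7.7 head 60.8 rel 9.0 jz -0.013
```

```bash
cat > p1.py <<'E'
from sim import *
q=np.array([1.716,-.956,.651,-1.345,2.68,-2.42]);show(q)
for dp,t in [([-60,140,0],0),([-60,140,0],0),([0,150,-30],0),([60,150,-50],0),([75,150,-50],-40),([75,100,0],-40),([150,0,0],-40),([150,-100,0],-40),([100,-150,0],-40)]:
    q=step(q,dp,t,5,650); show(q,(dp,t))
E
python3 p1.py
```

```text
[ 1.72 -0.96  0.65 -1.34  2.68 -2.42] p [ 125. -399.  855.] tilt 34.5 head 48.3 rel -50.0 jz -0.171
([-60, 140, 0], 0) [ 1.61 -1.    0.94 -0.83  2.58 -1.95] p [  65. -259.  855.] tilt 34.5 head 48.3 rel -44.0 jz -0.171
([-60, 140, 0], 0) [ 1.38 -0.97  1.1  -0.46  2.42 -1.77] p [   5. -119.  855.] tilt 34.5 head 48.3 rel -31.0 jz -0.171
([0, 150, -30], 0) [ 1.13 -0.94  1.29 -0.2   2.21 -1.76] p [  5.  31. 825.] tilt 34.5 head 48.3 rel -17.0 jz -0.171
([60, 150, -50], 0) [-0.22 -0.97  1.45  0.67  2.22 -2.41] p [ 65. 181. 775.] tilt 34.5 head 48.3 rel 61.0 jz -0.171
([75, 150, -50], -40) [-1.31 -1.02  1.15  1.28  2.53 -2.1 ] p [136. 291. 832.] tilt 33.5 head 9.0 rel 84.0 jz -0.161
([75, 100, 0], -40) [-1.63 -1.02  0.81  1.42  2.63 -1.47] p [211. 392. 838.] tilt 33.3 head -31.0 rel 62.0 jz -0.161
([150, 0, 0], -40) [-2.02 -0.69  0.03  2.06  2.68 -0.45] p [375. 401. 852.] tilt 33.4 head -70.2 rel 46.0 jz -0.154
([150, -100, 0], -40) [-2.42 -0.77  0.03  2.21  2.68 -0.06] p [539. 268. 799.] tilt 32.6 head -97.5 rel 41.0 jz -0.062
([100, -150, 0], -40) [-2.61 -0.83  0.03  2.36  2.68  0.47] p [610. 195. 754.] tilt 31.7 head -112.7 rel 37.0 jz 0.103
```

```bash
cat > p1.py <<'E'
from sim import *
q=np.array([1.716,-.956,.651,-1.345,2.68,-2.42]);show(q)
for dp,t in [([-90,140,0],0),([-45,140,-15],0),([15,135,-30],0),([64.5,135,-30],0),([75,135,-30],0),([105,90,0],-40),([135,0,0],-40),([135,-75,0],-40),([90,-120,0],-40)]:
    q=step(q,dp,t,5,650); show(q,(dp,t))
E
python3 p1.py
```

```text
[ 1.72 -0.96  0.65 -1.34  2.68 -2.42] p [ 125. -399.  855.] tilt 34.5 head 48.3 rel -50.0 jz -0.171
([-90, 140, 0], 0) [ 1.53 -1.    0.94 -0.75  2.59 -1.95] p [  35. -259.  855.] tilt 34.5 head 48.3 rel -39.0 jz -0.171
([-45, 140, -15], 0) [ 1.33 -1.01  1.14 -0.41  2.42 -1.78] p [ -10. -119.  840.] tilt 34.5 head 48.3 rel -28.0 jz -0.171
([15, 135, -30], 0) [ 1.18 -0.99  1.33 -0.24  2.21 -1.74] p [  5.  16. 810.] tilt 34.5 head 48.3 rel -19.0 jz -0.171
([64.5, 135, -30], 0) [ 0.79 -0.9   1.45  0.03  1.99 -1.91] p [ 66. 154. 780.] tilt 34.5 head 48.0 rel 3.0 jz -0.173
([75, 135, -30], 0) [ 1.05 -0.7   1.48 -0.12  1.77 -1.73] p [141. 289. 750.] tilt 34.5 head 48.0 rel -12.0 jz -0.173
([105, 90, 0], -40) [ 1.17 -0.35  1.29 -0.53  1.83 -1.08] p [246. 379. 750.] tilt 34.5 head 8.0 rel -59.0 jz -0.173
([135, 0, 0], -40) [ 0.97 -0.03  1.02 -0.68  2.02 -0.69] p [381. 379. 750.] tilt 34.5 head -32.0 rel -88.0 jz -0.173
([135, -75, 0], -40) [ 0.69  0.28  0.68 -0.76  2.27 -0.42] p [516. 304. 750.] tilt 34.5 head -72.0 rel -111.0 jz -0.173
([90, -120, 0], -40) [ 0.39  0.61  0.22 -0.87  2.58 -0.23] p [606. 184. 750.] tilt 34.5 head -112.0 rel -134.0 jz -0.173
```

```bash
cat > s.sh <<'E'
python3 -c "
from h import *
st()"
E
python3 -m inch '[[-1,[-0.6,0.93,0],0],[-1,[-0.6,0.93,0],0],[-1,[-0.6,0.93,0],0],[-1,[-0.6,0.93,0],0],[-1,[-0.6,0.93,0],0]]' >/dev/null; sh s.sh
python3 -m inch '[[-1,[-0.3,0.93,-0.1],0],[-1,[-0.3,0.93,-0.1],0],[-1,[-0.3,0.93,-0.1],0],[-1,[-0.3,0.93,-0.1],0],[-1,[-0.3,0.93,-0.1],0]]' >/dev/null; sh s.sh
python3 -m inch '[[-1,[0.1,0.9,-0.2],0],[-1,[0.1,0.9,-0.2],0],[-1,[0.1,0.9,-0.2],0],[-1,[0.1,0.9,-0.2],0]]' >/dev/null; sh s.sh
```

```text
t 11.3 q [ 1.528 -0.997  0.942 -0.753  2.588 -1.955] tcp [  34.7 -254.5  855.1] a [ 0.378  0.414 -0.828] jaw [-0.876  0.449 -0.175] tilt 34.1 head 47.6 F [0.6 0.  0.2] w 85.3
t 11.8 q [ 1.329 -1.004  1.143 -0.412  2.417 -1.782] tcp [  -9.4 -119.2  840. ] a [ 0.377  0.42  -0.825] jaw [-0.877  0.449 -0.172] tilt 34.4 head 48.1 F [-0.4 -0.7 -1. ] w 85.2
t 12.2 q [ 1.188 -0.98   1.332 -0.242  2.209 -1.735] tcp [  7.   19.2 808. ] a [ 0.375  0.417 -0.828] jaw [-0.878  0.447 -0.172] tilt 34.1 head 48.0 F [1.2 1.6 0. ] w 85.5
```

```bash
python3 -m inch '[[-1,[0.38,0.9,-0.2],0],[-1,[0.38,0.9,-0.2],0],[-1,[0.38,0.9,-0.2],0],[-1,[0.38,0.9,-0.2],0],[-1,[0.38,0.9,-0.2],0]]' >/dev/null; sh s.sh
python3 -m inch '[[-1,[0.5,0.9,-0.2],0],[-1,[0.5,0.9,-0.2],0],[-1,[0.5,0.9,-0.2],0],[-1,[0.5,0.9,-0.2],0]]' >/dev/null; sh s.sh
```

```text
t 12.7 q [ 0.969 -0.892  1.443 -0.077  1.992 -1.808] tcp [ 62.2 150.8 780.1] a [ 0.376  0.422 -0.825] jaw [-0.878  0.446 -0.172] tilt 34.4 head 48.3 F [-0.  -0.2 -0.3] w 85.8
t 13.1 q [ 1.063 -0.701  1.481 -0.126  1.776 -1.724] tcp [138.6 289.3 746.6] a [ 0.373  0.418 -0.828] jaw [-0.879  0.445 -0.172] tilt 34.1 head 48.2 F [ 0.2  1.1 -1.3] w 85.7
```

```bash
cat > p2.py <<'E'
from sim import *
q=np.array([1.063,-.701,1.481,-.126,1.776,-1.724]);show(q)
base=[([105,90,0],-40),([135,0,0],-40),([135,-75,0],-40),([90,-120,0],-40)]
for dp,t in base:
    q=step(q,dp,t,5,650); show(q,(dp,t))
q0=q
for tail in [[([0,0,150],0)]*2,[([75,-75,75],0)]*2,[([0,-150,0],-36)]*2,[([0,0,150],-36)]+[([0,0,150],0)],[([75,0,75],-20)]*2,[([-75,-75,150],-20)]*2,[([0,-75,100],-30)]*2]:
    q=q0; print(tail)
    for dp,t in tail: q=step(q,dp,t,5,650); show(q,'  ')
E
python3 p2.py
```

```text
[ 1.06 -0.7   1.48 -0.13  1.78 -1.72] p [139. 290. 747.] tilt 34.1 head 48.2 rel -13.0 jz -0.172
([105, 90, 0], -40) [ 1.18 -0.35  1.29 -0.52  1.83 -1.08] p [244. 380. 747.] tilt 34.1 head 8.2 rel -59.0 jz -0.172
([135, 0, 0], -40) [ 0.98 -0.03  1.03 -0.67  2.02 -0.69] p [379. 380. 747.] tilt 34.1 head -31.8 rel -88.0 jz -0.172
([135, -75, 0], -40) [ 0.69  0.27  0.7  -0.75  2.26 -0.41] p [514. 305. 747.] tilt 34.1 head -71.8 rel -111.0 jz -0.172
([90, -120, 0], -40) [ 0.39  0.58  0.26 -0.84  2.57 -0.2 ] p [604. 185. 747.] tilt 34.1 head -111.8 rel -134.0 jz -0.172
[([0, 0, 150], 0), ([0, 0, 150], 0)]
   [ 0.39  0.63  0.03 -1.11  2.66 -0.51] p [552. 159. 820.] tilt 34.2 head -110.3 rel -132.0 jz -0.161
   [ 0.38  0.55  0.03 -1.24  2.67 -0.67] p [496. 130. 869.] tilt 34.4 head -109.0 rel -131.0 jz -0.152
[([75, -75, 75], 0), ([75, -75, 75], 0)]
   [ 0.26  0.7   0.03 -0.98  2.56 -0.48] p [636.  95. 774.] tilt 34.2 head -110.0 rel -125.0 jz -0.159
   [ 0.15  0.68  0.03 -0.97  2.48 -0.57] p [653.  10. 784.] tilt 34.4 head -108.1 rel -116.0 jz -0.144
[([0, -150, 0], -36), ([0, -150, 0], -3
[... 506 characters left out ...]
 0.66  0.18 -0.79  2.68  0.04] p [617. 146. 733.] tilt 33.5 head -128.7 rel -145.0 jz -0.146
   [ 0.18  0.58  0.35 -0.5   2.68  0.54] p [623. 111. 698.] tilt 32.1 head -146.1 rel -157.0 jz -0.12
[([-75, -75, 150], -20), ([-75, -75, 150], -20)]
   [ 0.23  0.4   0.38 -0.91  2.68 -0.13] p [511.  78. 820.] tilt 33.8 head -127.4 rel -141.0 jz -0.137
   [-0.02  0.19  0.6  -0.88  2.68 -0.03] p [425. -50. 844.] tilt 33.4 head -142.5 rel -141.0 jz -0.097
[([0, -75, 100], -30), ([0, -75, 100], -30)]
   [ 0.18  0.47  0.4  -0.71  2.68  0.18] p [566.  76. 762.] tilt 33.1 head -137.7 rel -148.0 jz -0.136
   [-0.06  0.31  0.64 -0.38  2.68  0.74] p [526. -23. 741.] tilt 30.9 head -164.8 rel -161.0 jz -0.107
```

```bash
cat > p3.py <<'E'
from sim import *
import sys
from multiprocessing import Pool
q=np.array([1.063,-.701,1.481,-.126,1.776,-1.724])
for dp,t in [([105,90,0],-40),([135,0,0],-40),([120,-105,0],-40)]: q=step(q,dp,t,5,650)
show(q)
def run(seed):
    g=np.random.default_rng(seed); x=q; seq=[]; best=(9,)
    d1=(g.integers(-9,10,3)*15.,float(g.integers(-40,5))); d2=(g.integers(-9,10,3)*15.,float(g.integers(-30,30)))
    n1=g.integers(1,4)
    for i in range(6):
        d=d1 if i<n1 else d2
        x=step(x,d[0],d[1],5,650); seq.append((d[0].tolist(),d[1])); p,R=fk(x); tilt=np.degrees(np.arccos(-R[2,0]))
        if p[2]<500: break
        c=abs(R[2,1])+abs(tilt-37)/60+.015*i
        if c<best[0]: best=(c,list(seq),x.copy())
    return best
if __name__=="__main__":
    with Pool() as P_: B=P_.map(run,range(240))
    B=sorted([b for b in B if len(b)>1],key=lambda b:b[0])[:5]
    for b in B: print(round(b[0],3),b[1]); show(b[2])
E
time OMP_NUM_THREADS=1 timeout 550 python3 p3.py
```

```text
[ 0.67  0.18  0.8  -0.74  2.24 -0.41] p [499. 275. 747.] tilt 34.1 head -71.8 rel -110.0 jz -0.172
0.131 [([90.0, -120.0, -90.0], -30.0), ([-90.0, 90.0, 105.0], 4.0), ([-90.0, 90.0, 105.0], 4.0), ([-90.0, 90.0, 105.0], 4.0), ([-90.0, 90.0, 105.0], 4.0), ([-90.0, 90.0, 105.0], 4.0)]
 [ 1.2   0.43  0.19 -1.27  2.68 -0.43] p [226. 410. 888.] tilt 36.2 head -65.2 rel -134.0 jz -0.044
0.135 [([135.0, 90.0, 60.0], -1.0), ([135.0, 90.0, 60.0], -1.0), ([-75.0, -75.0, 75.0], -17.0), ([-75.0, -75.0, 75.0], -17.0), ([-75.0, -75.0, 75.0], -17.0), ([-75.0, -75.0, 75.0], -17.0)]
 [ 0.12  0.16  0.42 -1.35  2.68 -0.55] p [336. -25. 938.] tilt 36.7 head -126.4 rel -133.0 jz -0.055
0.146 [([45.0, 30.0, 105.0], -10.0), ([45.0, 30.0, 105.0], -10.0), ([45.0, 15.0, 135.0], -14.0), ([45.0, 15.0, 135.0], -14.0), ([45.0, 15.0, 135.0], -14.0), ([45.0, 15.0, 135.0], -14.0)]
 [ 0.2   0.37  0.41 -0.92  2.68  0.06] p [503.  57. 822.] tilt 34.6 head -129.9 rel -141.0 jz -0.031
0.154 [([15.0, -120.0, 105.0], -30.0), ([15.0, -120.0, 105.0], -30.0), ([15.0, -120.0, 105.0], -30.0)]
 [-0.24  0.36  0.35 -1.06  2.68 -0.25] p [ 449. -165.  857.] tilt 35.0 head -151.1 rel -137.0 jz -0.091
0.154 [([-105.0, -105.0, 90.0], -18.0), ([-105.0, -105.0, 90.0], -18.0), ([30.0, 30.0, 60.0], -29.0), ([30.0, 30.0, 60.0], -29.0)]
 [-0.14  0.01  0.79 -0.85  2.68  0.12] p [347. -87. 841.] tilt 33.6 head -150.7 rel -143.0 jz -0.052
real	1m11.861s
user	4m21.243s
sys	0m0.216s
```

```bash
python3 -m inch '[[-1,[0.7,0.6,0],-0.11],[-1,[0.7,0.6,0],-0.11],[-1,[0.7,0.6,0],-0.11],[-1,[0.7,0.6,0],-0.11],[-1,[0.7,0.6,0],-0.11]]' >/dev/null; sh s.sh
python3 -m inch '[[-1,[0.9,0,0],-0.11],[-1,[0.9,0,0],-0.11],[-1,[0.9,0,0],-0.11],[-1,[0.9,0,0],-0.11],[-1,[0.9,0,0],-0.11]]' >/dev/null; sh s.sh
python3 -m inch '[[-1,[0.8,-0.7,0],-0.11],[-1,[0.8,-0.7,0],-0.11],[-1,[0.8,-0.7,0],-0.11],[-1,[0.8,-0.7,0],-0.11],[-1,[0.8,-0.7,0],-0.11]]' >/dev/null; sh s.sh
for i in 1 2 3; do python3 -m inch '[[-1,[0.1,-0.8,0.7],-0.083],[-1,[0.1,-0.8,0.7],-0.083],[-1,[0.1,-0.8,0.7],-0.083],[-1,[0.1,-0.8,0.7],-0.083],[-1,[0.1,-0.8,0.7],-0.083]]' >/dev/null; sh s.sh; done
```

```text
t 13.6 q [ 1.182 -0.357  1.29  -0.529  1.831 -1.083] tcp [241.5 376.4 750.8] a [ 0.561  0.083 -0.824] jaw [-0.387  0.906 -0.172] tilt 34.6 head 8.4 F [ 0.  -0.4  0.2] w 85.1
t 14.1 q [ 0.978 -0.044  1.031 -0.679  2.016 -0.701] tcp [377. 376. 751.] a [ 0.485 -0.294 -0.823] jaw [ 0.281  0.944 -0.171] tilt 34.6 head -31.2 F [0.8 0.4 0.2] w 85.3
t 14.6 q [ 0.664  0.172  0.803 -0.748  2.232 -0.43 ] tcp [497.5 269.6 751.2] a [ 0.187 -0.536 -0.824] jaw [ 0.82   0.547 -0.17 ] tilt 34.6 head -70.8 F [ 0.2 -0.3 -1.1] w 85.5
t 15.1 q [ 0.425  0.475  0.184 -1.072  2.583 -0.605] tcp [511.7 149.6 856.8] a [-0.099 -0.555 -0.826] jaw [ 0.984  0.071 -0.166] tilt 34.3 head -100.1 F [ 0.7  0.8 -0.9] w 85.3
t 15.6 q [ 0.125  0.535  0.029 -1.344  2.679 -0.709] tcp [490.5  -4.9 884.5] a [-0.337 -0.48  -0.81 ] jaw [ 0.904 -0.406 -0.135] tilt 35.9 head -125.1 F [ 0.6 -0.4  0.4] w 84.8
t 16.1 q [-0.239  0.547  0.029 -1.344  2.68  -0.578] tcp [ 463.9 -180.7  878.9] a [-0.495 -0.327 -0.805] jaw [ 0.625 -0.778 -0.069] tilt 36.4 head -146.6 F [0.9 0.4 0.3] w 85.4
```

```bash
cat > p4.py <<'E'
from sim import *
q=np.array([-.239,.547,.029,-1.344,2.68,-.578]);show(q)
for dp,t in [([0,-30,-135],-40),([0,-30,-135],-40),([45,0,-135],-40),([45,60,-135],-6)]:
    q=step(q,dp,t,5,650); show(q,(dp,t))
p,R=fk(q); print(R[:,1])
for tgt in [(565,-115,210),(565,-20,82)]:
    q,e=ik(np.array(tgt),R,q); show(q,e)
E
python3 p4.py
```

```text
[-0.24  0.55  0.03 -1.34  2.68 -0.58] p [ 463. -180.  879.] tilt 36.3 head -146.6 rel -133.0 jz -0.069
([0, -30, -135], -40) [-0.44  0.25  0.76 -0.45  2.68  0.78] p [ 457. -213.  726.] tilt 35.6 head 174.5 rel 200.0 jz -0.058
([0, -30, -135], -40) [-0.64  0.16  1.1   0.15  2.49  1.71] p [ 457. -243.  591.] tilt 35.6 head 134.5 rel 171.0 jz -0.058
([45, 0, -135], -40) [-0.75  0.08  1.41  0.47  2.08  2.36] p [ 502. -243.  456.] tilt 35.6 head 94.5 rel 137.0 jz -0.058
([45, 60, -135], -6) [-0.65  0.09  1.63  0.51  1.79  2.44] p [ 547. -183.  321.] tilt 35.6 head 88.5 rel 126.0 jz -0.058
[-0.99673113 -0.05585111 -0.05837559]
6.9529606750033e-12 [-0.54  0.12  1.78  0.53  1.58  2.44] p [ 565. -115.  210.] tilt 35.6 head 88.5 rel 120.0 jz -0.058
5.853374846166774e-10 [-0.4   0.2   1.93  0.59  1.32  2.42] p [565. -20.  82.] tilt 35.6 head 88.5 rel 112.0 jz -0.058
```

```bash
python3 -m inch '[[-1,[0,-0.2,-0.9],-0.11],[-1,[0,-0.2,-0.9],-0.11],[-1,[0,-0.2,-0.9],-0.11],[-1,[0,-0.2,-0.9],-0.11],[-1,[0,-0.2,-0.9],-0.11]]' >/dev/null; sh s.sh
python3 -m inch '[[-1,[0,-0.2,-0.9],-0.11],[-1,[0,-0.2,-0.9],-0.11],[-1,[0,-0.2,-0.9],-0.11],[-1,[0,-0.2,-0.9],-0.11],[-1,[0,-0.2,-0.9],-0.11]]' >/dev/null; sh s.sh
python3 -m inch '[[-1,[0.3,0,-0.9],-0.11],[-1,[0.3,0,-0.9],-0.11],[-1,[0.3,0,-0.9],-0.11],[-1,[0.3,0,-0.9],-0.11],[-1,[0.3,0,-0.9],-0.11]]' >/dev/null; sh s.sh
```

```text
t 16.6 q [-0.383  0.269  0.716 -0.614  2.664  0.519] tcp [ 463.9 -207.8  741.3] a [-0.593 -0.046 -0.804] jaw [ 0.167 -0.984 -0.067] tilt 36.5 head -175.6 F [1.2 0.5 0.1] w 85.4
t 17.1 q [-0.586  0.2    1.039  0.028  2.544  1.507] tcp [ 464.2 -238.4  605.4] a [-0.49   0.344 -0.801] jaw [-0.501 -0.863 -0.065] tilt 36.8 head 144.9 F [-0.1  0.6  0.9] w 85.8
t 17.6 q [-0.7    0.141  1.325  0.422  2.181  2.221] tcp [ 508.8 -237.7  471.7] a [-0.16   0.574 -0.803] jaw [-0.936 -0.347 -0.061] tilt 36.6 head 105.6 F [ 0.3 -0.3  1.6] w 85.3
```

```bash
python3 -m inch '[[-1,[0.35,0.35,-0.95],-0.05],[-1,[0.35,0.35,-0.95],-0.05],[-1,[0.35,0.35,-0.95],-0.05],[-1,[0.35,0.35,-0.95],-0.05],[-1,[0.35,0.35,-0.95],-0.05]]' >/dev/null; sh s.sh
python3 - <<'E'
from h import *
st()
c=eyes.calibration("wrist"); im=eyes.snapshot("wrist"); cv2.imwrite("pics/wrist1.png",im)
for q in ["lamp","pivot","grip","pawl_tip","jaw","fence","blank"]:
    for d in eyes.pinpoint("wrist",q)[:2]: print(q,w("wrist",d["centre"],c).round(1),round(d["confidence"],2),px("wrist",w("wrist",d["centre"],c),c).round())
E
```

```text
t 18.1 q [-0.642  0.112  1.588  0.525  1.805  2.461] tcp [ 560.9 -185.   330.1] a [ 0.021  0.594 -0.805] jaw [-0.997 -0.047 -0.06 ] tilt 36.4 head 88.0 F [-0.5 -0.1  0.6] w 85.1
t 18.1 q [-0.642  0.112  1.588  0.525  1.805  2.461] tcp [ 560.9 -185.   330.1] a [ 0.021  0.594 -0.805] jaw [-0.997 -0.047 -0.06 ] tilt 36.4 head 88.0 F [-0.5 -0.1  0.6] w 85.1
lamp [567.3 -25.7 184.6] 0.58 [312. 246.]
lamp [568.9  41.    1.8] 0.17 [318. 170.]
pivot [562.7  99.7  50.7] 0.94 [319. 222.]
grip [565.4 -37.3  92.5] 0.63 [320. 173.]
pawl_tip [564.8  66.4  29.9] 0.58 [319. 196.]
jaw [504.   56.5  16.3] 0.88 [362. 188.]
fence [377.7  46.8  20.4] 0.66 [451. 193.]
blank [ 3.168e+02 -1.925e+02  2.000e-01] 0.9 [579.  20.]
blank [428.9  49.3  17.1] 0.86 [415. 189.]
```

View pics/wrist1.png

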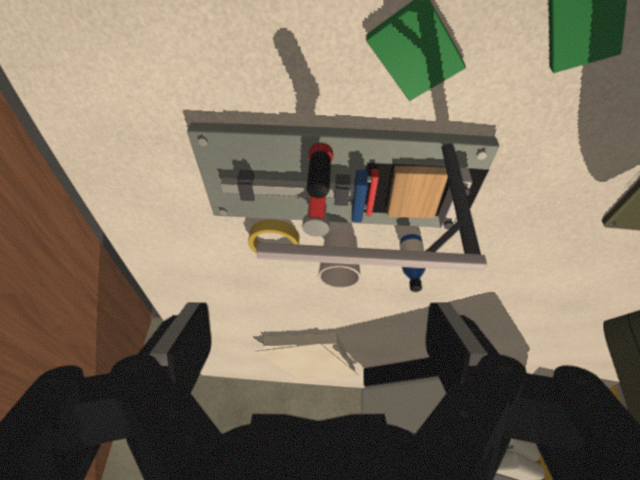

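Run:
```python
from h import *
c=eyes.calibration("wrist")
for x,y in [(565,-34),(568,-36),(562,-32)]:
    print(x,y,[px("wrist",np.array([x,y,z]),c).round(1).tolist() for z in (62,97,117)])
im=cv2.imread("pics/wrist1.png")[120:280,230:500]; cv2.imwrite("pics/w1c.png",cv2.resize(im,None,fx=2.9,fy=2.9,interpolation=3))
```

```text
565 -34 [[323.9, 159.7], [322.1, 180.2], [321.1, 192.9]]
568 -36 [[321.4, 158.2], [319.6, 178.7], [318.4, 191.4]]
562 -32 [[326.3, 161.1], [324.7, 181.7], [323.7, 194.4]]
```

View pics/w1c.png

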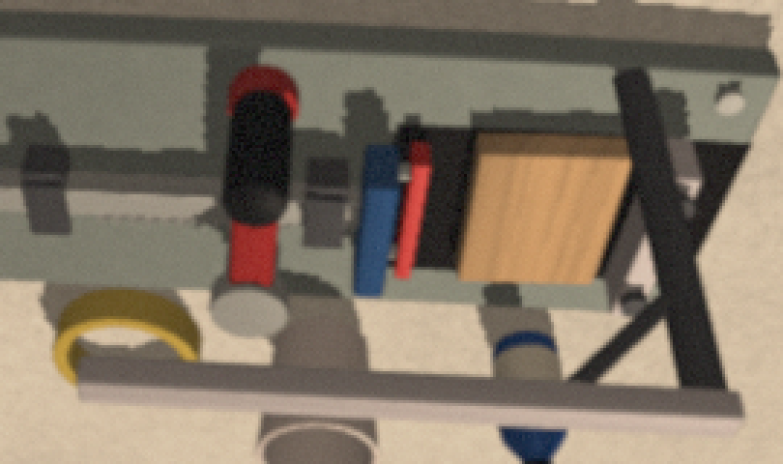

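The black grip's foot is at wrist pixel (320,154) and its top at (319,190). It is clear of the bar (row ~255), and the gripper is centred on column ~318. I'll approach along the lean.

```bash
python3 -m inch '[[-1,[0.02,0.15,-0.25],0],[-1,[0.02,0.3,-0.5],0],[-1,[0.02,0.45,-0.75],0],[-1,[0.02,0.6,-1],0],[-1,[0.02,0.6,-1],0]]' >/dev/null; sh s.sh
python3 - <<'E'
from h import *
c=eyes.calibration("wrist"); im=eyes.snapshot("wrist"); cv2.imwrite("pics/wrist2.png",im)
for q in ["pivot","grip","lamp"]:
    for d in eyes.pinpoint("wrist",q)[:2]: print(q,w("wrist",d["centre"],c).round(1),round(d["confidence"],2),px("wrist",w("wrist",d["centre"],c),c).round())
for x,y in [(566.5,-35.5),(566.5,-39.5)]:
    print(x,y,[px("wrist",np.array([x,y,z]),c).round(1).tolist() for z in (62,97,117)])
E
```

```text
t 19.0 q [-0.523  0.136  1.829  0.552  1.524  2.431] tcp [560.9 -94.7 175.8] a [ 0.017  0.595 -0.803] jaw [-0.998 -0.045 -0.054] tilt 36.5 head 88.4 F [-1.1 -0.7 -0.2] w 85.4
pivot [565.1  98.2  49.8] 0.96 [311. 280.]
grip [568.7 -32.5  92.8] 0.88 [308. 237.]
grip [570.4  36.8  -3.1] 0.73 [311. 202.]
lamp [573.4 -24.4 181.6] 0.62 [288. 371.]
566.5 -35.5 [[313.8, 201.4], [310.7, 240.0], [308.6, 265.2]]
566.5 -39.5 [[314.0, 197.6], [310.8, 236.4], [308.8, 261.7]]
```

View pics/wrist2.png

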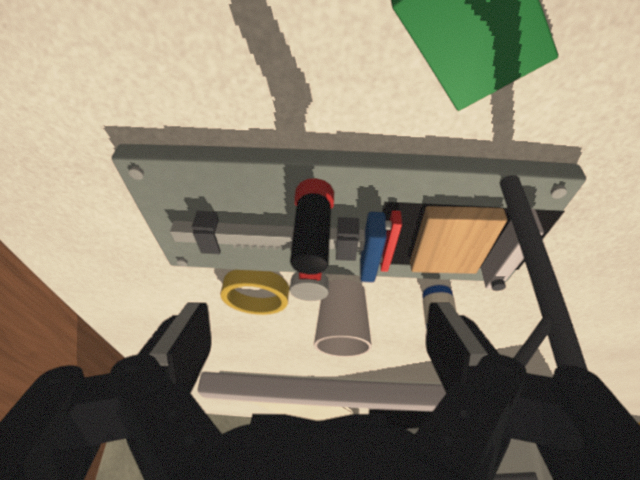

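```bash
python3 -m inch '[[-1,[0.04,0.1,-0.14],0],[-1,[0.04,0.2,-0.28],0],[-1,[0.04,0.3,-0.42],0],[-1,[0.04,0.4,-0.56],0],[-1,[0.04,0.457,-0.634],0]]' >/dev/null; sh s.sh
python3 - <<'E'
from h import *
for n in ["scene","wrist"]:
    im=eyes.snapshot(n)
    if n=="scene": im=cv2.resize(im[180:380,220:470],None,fx=2.8,fy=2.8,interpolation=3)
    cv2.imwrite(f"pics/{n}3.png",im)
E
```

```text
t 19.7 q [-0.419  0.207  1.915  0.603  1.33   2.418] tcp [571.3 -29.8  87. ] a [ 0.028  0.59  -0.807] jaw [-0.997 -0.042 -0.065] tilt 36.2 head 87.3 F [ 0.   0.9 -0.6] w 85.3
```

View pics/scene3.png

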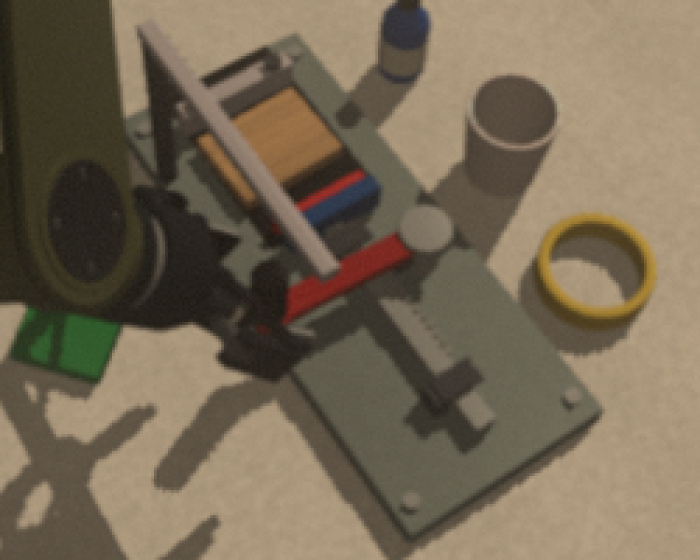

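View pics/wrist3.png

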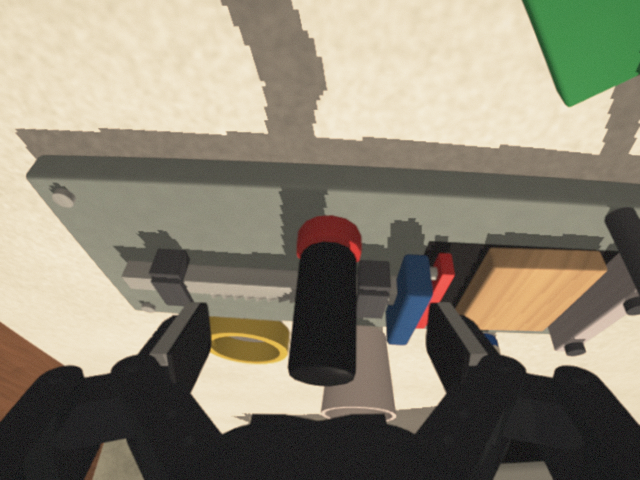

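```bash
sh s.sh; python3 -m inch '[[0.2,[0,0,0],0],[0.2,[0,0,0],0],[0.6,[0,0,0],0],[0.6,[0,0,0],0],[1,[0,0,0],0]]' 60; sh s.sh;  python3 -m inch '[[1,[0,0,0],0],[1,[0,0,0],0]]' 60; sh s.sh
```

```text
t 19.8 q [-0.419  0.207  1.916  0.602  1.331  2.418] tcp [570.4 -29.3  86.4] a [ 0.025  0.591 -0.806] jaw [-0.997 -0.043 -0.063] tilt 36.3 head 87.5 F [-0.6  0.1  0.3] w 85.4
clock: 20.3
tool_pos: [570.6, -30.3, 87.5]
ee_rot: [0.627, -0.347, 0.293, 0.633]
wrist_force: [-0.6, -4.4, 5.0]
width: 24.7
t 20.3 q [-0.42   0.206  1.915  0.601  1.332  2.419] tcp [570.6 -30.3  87.5] a [ 0.026  0.59  -0.807] jaw [-0.997 -0.042 -0.063] tilt 36.2 head 87.5 F [-0.6 -4.4  5. ] w 24.7
clock: 20.5
tool_pos: [570.6, -30.2, 87.5]
ee_rot: [0.627, -0.347, 0.293, 0.633]
wrist_force: [-1.8, -4.3, 6.1]
width: 24.4
t 20.5 q [-0.42   0.206  1.915  0.601  1.332  2.419] tcp [570.6 -30.2  87.5] a [ 0.026  0.59  -0.807] jaw [-0.997 -0.042 -0.063] tilt 36.2 head 87.5 F [-1.8 -4.3  6.1] w 24.4
```

```bash
cat > s.sh <<'E'
python3 -c "
from h import *
s,R=st()
from fk2 import fk
p,_=fk(s['joint_pos']); print('fk',p.round(2),'torque',s['torque'].round(2))" | sed 's/jaw.*head/head/;s/q \[.*tcp/tcp/'
E
python3 -m inch '[[1,[0.04,0.001,0],0.008],[1,[0.08,0.004,0],0.015]]' >/dev/null; sh s.sh; python3 -m inch '[[1,[0.04,0.005,0],0.008],[1,[0.075,0.011,0],0.015],[1,[0.075,0.011,0],0.015]]' >/dev/null; sh s.sh
```

```text
t 20.7 tcp [582.2 -29.4  87.5] a [-0.032  0.591 -0.806] head 93.1 F [-2.9 -3.   7. ] w 24.3
fk [582.7  -28.87  87.55] torque [-0.25  1.52  0.4 ]
t 21.0 tcp [594.6 -27.4  87.5] a [-0.086  0.585 -0.806] head 98.3 F [ 0.4 -2.   6.4] w 24.7
fk [595.14 -26.79  87.55] torque [-0.34  1.13  0.18]
```

```bash
python3 -m inch '[[1,[-0.037,-0.006,0],-0.007],[1,[-0.074,-0.011,0],-0.014],[1,[-0.115,-0.014,0],-0.022],[1,[-0.156,-0.015,0],-0.03]]' >/dev/null; sh s.sh
python3 -m inch '[[1,[-0.042,0.001,0],-0.008],[1,[-0.083,0.004,0],-0.016],[1,[-0.12,0.009,0],-0.023],[1,[-0.156,0.015,0],-0.03]]' >/dev/null; sh s.sh
```

```text
t 21.4 tcp [570.3 -30.2  87.5] a [ 0.029  0.59  -0.807] head 87.2 F [-0.5 -4.7  5.5] w 24.2
fk [570.93 -29.71  87.54] torque [-0.31  1.18  0.27]
t 21.8 tcp [547.9 -28.7  87.5] a [ 0.142  0.573 -0.807] head 76.1 F [ 2.2 -5.8  4.8] w 24.8
fk [548.57 -28.2   87.56] torque [-0.71  0.85  0.02]
```

```bash
cat > look.py <<'E'
from h import *
import sys
n=sys.argv[1]
c=eyes.calibration("scene"); im=eyes.snapshot("scene")
cv2.imwrite(f"pics/sc{n}.png",cv2.resize(im[180:380,220:470],None,fx=2.8,fy=2.8,interpolation=3))
eyes.snapshot("top"); ct=eyes.calibration("top")
for q in ["jaw","blank"]:
    for d in eyes.pinpoint("scene",q)[:3]: print(q,w("scene",d["centre"],c).round(1),round(d["confidence"],2))
    for d in eyes.pinpoint("top",q)[:3]: print("top",q,w("top",d["centre"],ct).round(1),round(d["confidence"],2))
E
python3 look.py 4; sh s.sh
```

```text
jaw [501.2  53.7  21.4] 0.82
jaw [573.8  32.5  -5.5] 0.28
top jaw [501.7  50.1  19.7] 0.88
blank [ 477.1 -144.    -2.2] 0.87
blank [430.1  48.4  16.6] 0.74
blank [ 313.3 -192.6    1.2] 0.42
top blank [429.7  49.6  18.6] 0.97
top blank [ 474.2 -141.9   -0.6] 0.58
t 22.1 tcp [547.5 -28.6  87.5] a [ 0.139  0.573 -0.807] head 76.3 F [ 0.4 -6.7  5.6] w 24.8
fk [548.19 -28.11  87.55] torque [-0.57  1.11  0.07]
```

View pics/sc4.png

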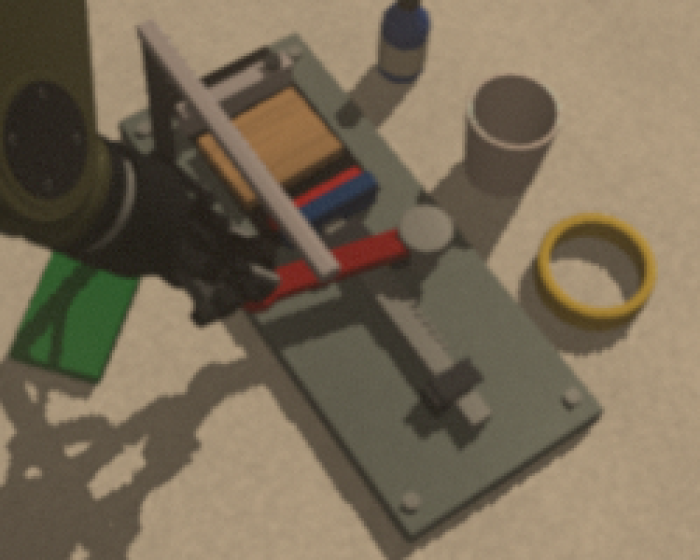

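```bash
python3 -m inch '[[1,[0.037,-0.006,0],0.007],[1,[0.074,-0.011,0],0.014],[1,[0.115,-0.014,0],0.022],[1,[0.156,-0.015,0],0.03]]' >/dev/null; sh s.sh
python3 -m inch '[[1,[0.042,0.001,0],0.008],[1,[0.083,0.004,0],0.016],[1,[0.12,0.009,0],0.023],[1,[0.156,0.015,0],0.03]]' >/dev/null; sh s.sh
python3 -m inch '[[1,[-0.037,-0.006,0],-0.007],[1,[-0.074,-0.011,0],-0.014],[1,[-0.115,-0.014,0],-0.022],[1,[-0.156,-0.015,0],-0.03]]' >/dev/null; sh s.sh
python3 -m inch '[[1,[-0.042,0.001,0],-0.008],[1,[-0.083,0.004,0],-0.016],[1,[-0.12,0.009,0],-0.023]]' >/dev/null; sh s.sh
python3 -m inch '[[1,[-0.036,0.006,0],-0.007]]' >/dev/null; sh s.sh
```

```text
t 22.5 tcp [570.1 -30.2  87.5] a [ 0.025  0.591 -0.806] head 87.6 F [-1.9 -4.1  8.4] w 25.0
fk [570.73 -29.66  87.53] torque [-0.07  1.37  0.24]
t 22.9 tcp [593.7 -27.6  87.5] a [-0.086  0.586 -0.806] head 98.4 F [-1.  -1.7  6.2] w 24.5
fk [594.18 -26.99  87.58] torque [-0.17  1.23  0.17]
t 23.3 tcp [571.  -30.2  87.5] a [ 0.032  0.59  -0.807] head 86.9 F [ 4.6 -3.   4.9] w 24.6
fk [571.64 -29.7   87.56] torque [-0.39  0.73 -0.03]
t 23.6 tcp [553.  -29.4  87.5] a [ 0.117  0.579 -0.807] head 78.5 F [ 3.7 -5.   4.8] w 24.5
fk [553.7  -28.91  87.57] torque [-0.55  0.84 -0.05]
t 23.7 tcp [547.6 -28.6  87.5] a [ 0.143  0.573 -0.807] head 76.0 F [ 3.2 -5.8  4.4] w 24.4
fk [548.31 -28.14  87.55] torque [-0.57  0.91  0.04]
```

```bash
python3 -m inch '[[1,[0.037,-0.006,0],0.007],[1,[0.074,-0.011,0],0.014],[1,[0.115,-0.014,0],0.022],[1,[0.156,-0.015,0],0.03]]' >/dev/null
python3 -m inch '[[1,[0.042,0.001,0],0.008],[1,[0.083,0.004,0],0.016],[1,[0.12,0.009,0],0.023],[1,[0.156,0.015,0],0.03]]' >/dev/null; sh s.sh
python3 -m inch '[[1,[-0.037,-0.006,0],-0.007],[1,[-0.074,-0.011,0],-0.014],[1,[-0.115,-0.014,0],-0.022],[1,[-0.156,-0.015,0],-0.03]]' >/dev/null; sh s.sh
python3 -m inch '[[1,[-0.042,0.001,0],-0.008],[1,[-0.083,0.004,0],-0.016],[1,[-0.12,0.009,0],-0.023]]' >/dev/null; sh s.sh
python3 -m inch '[[1,[-0.036,0.006,0],-0.007]]' >/dev/null; sh s.sh; python3 look.py 5
```

```text
t 24.5 tcp [593.4 -27.6  87.5] a [-0.085  0.586 -0.806] head 98.3 F [-1.5 -3.3  7.3] w 24.3
fk [593.91 -27.04  87.57] torque [-0.16  1.3   0.08]
t 24.9 tcp [570.9 -30.3  87.5] a [ 0.033  0.59  -0.807] head 86.8 F [ 4.3 -2.6  6. ] w 24.4
fk [571.49 -29.72  87.56] torque [-0.4   0.76 -0.02]
t 25.2 tcp [552.9 -29.4  87.5] a [ 0.118  0.579 -0.807] head 78.5 F [ 3.8 -5.3  4.8] w 24.9
fk [553.53 -28.89  87.57] torque [-0.48  0.75 -0.11]
t 25.3 tcp [547.4 -28.6  87.5] a [ 0.143  0.573 -0.807] head 76.0 F [ 3.4 -5.2  4.7] w 24.5
fk [548.12 -28.09  87.53] torque [-0.52  0.89  0.01]
jaw [487.9  50.4  20.3] 0.7
jaw [567.3  94.   45.5] 0.62
top jaw [485.8  50.6  18.4] 0.59
blank [ 478.2 -141.5    0.6] 0.69
blank [430.6  47.6  17.2] 0.55
blank [ 317.5 -195.6   -3.4] 0.52
top blank [430.2  46.8  18.1] 0.73
top blank [ 475.6 -144.9   -1.2] 0.65
```

View pics/sc5.png

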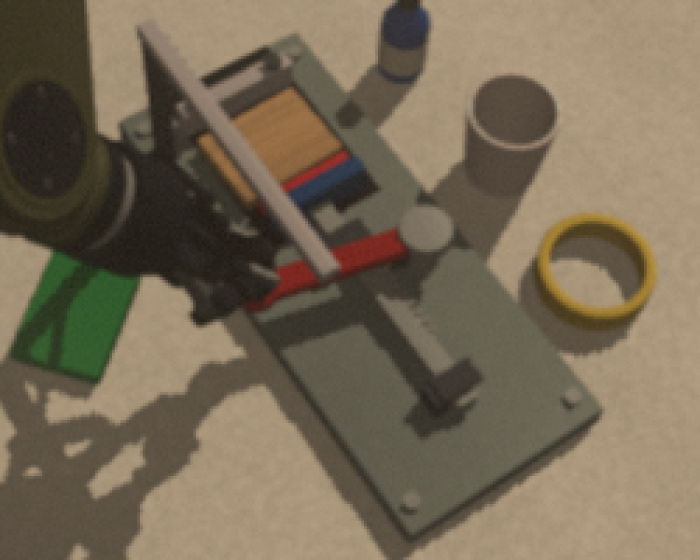

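```bash
python3 -m inch '[[1,[0.037,-0.006,0],0.007],[1,[0.074,-0.011,0],0.014],[1,[0.115,-0.014,0],0.022],[1,[0.156,-0.015,0],0.03]]' >/dev/null
python3 -m inch '[[1,[0.042,0.001,0],0.008],[1,[0.083,0.004,0],0.016],[1,[0.12,0.009,0],0.023],[1,[0.156,0.015,0],0.03]]' >/dev/null; sh s.sh
python3 -m inch '[[1,[-0.037,-0.006,0],-0.007],[1,[-0.074,-0.011,0],-0.014],[1,[-0.115,-0.014,0],-0.022],[1,[-0.156,-0.015,0],-0.03]]' >/dev/null; sh s.sh
python3 -m inch '[[1,[-0.021,0,0],-0.004],[1,[-0.042,0.001,0],-0.008],[1,[-0.063,0.002,0],-0.012],[1,[-0.083,0.004,0],-0.016]]' >/dev/null; sh s.sh
python3 -m inch '[[1,[-0.037,0.005,0],-0.007],[1,[-0.073,0.011,0],-0.014]]' >/dev/null; sh s.sh; python3 look.py 6
```

```text
t 26.4 tcp [593.2 -27.7  87.5] a [-0.084  0.586 -0.806] head 98.2 F [-0.7 -3.4  8.3] w 24.7
fk [593.74 -27.07  87.57] torque [-0.1   1.19  0.14]
t 26.8 tcp [570.8 -30.2  87.5] a [ 0.033  0.59  -0.807] head 86.8 F [ 4.4 -3.1  6.1] w 24.6
fk [571.37 -29.71  87.56] torque [-0.41  0.7  -0.02]
t 27.2 tcp [558.4 -29.9  87.5] a [ 0.092  0.583 -0.807] head 81.0 F [ 3.7 -4.7  6. ] w 24.8
fk [559.01 -29.42  87.57] torque [-0.46  0.78 -0.03]
t 27.4 tcp [547.6 -28.6  87.5] a [ 0.144  0.573 -0.807] head 75.9 F [ 3.8 -6.3  5.7] w 24.5
fk [548.24 -28.15  87.54] torque [-0.53  0.88 -0.04]
jaw [477.6  50.3  21.7] 0.71
top jaw [478.   50.4  19.7] 0.88
blank [424.6  50.4  17.1] 0.66
blank [ 477.9 -142.6    1.8] 0.57
blank [ 313.4 -192.1   -1.6] 0.45
top blank [423.6  47.7  15.9] 0.92
top blank [ 473.  -144.     0.9] 0.72
```

View pics/sc6.png

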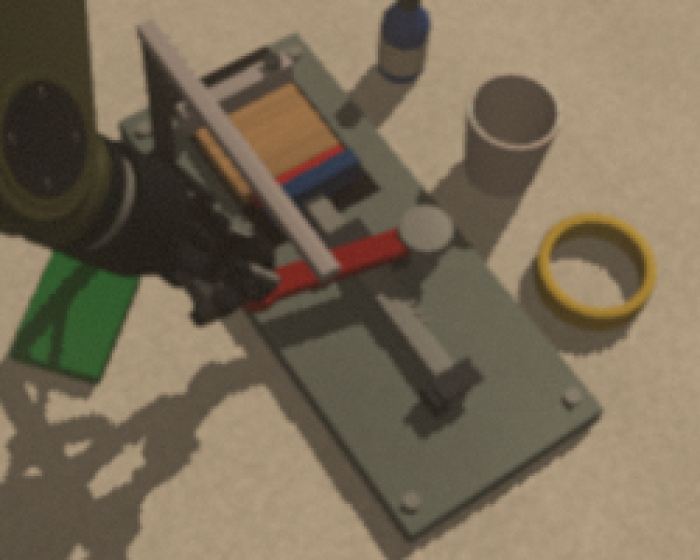

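```bash
python3 -m inch '[[1,[0.037,-0.006,0],0.007],[1,[0.074,-0.011,0],0.014],[1,[0.115,-0.014,0],0.022],[1,[0.156,-0.015,0],0.03]]' >/dev/null
python3 -m inch '[[1,[0.042,0.001,0],0.008],[1,[0.083,0.004,0],0.016],[1,[0.12,0.009,0],0.023],[1,[0.156,0.015,0],0.03]]' >/dev/null; sh s.sh
python3 -m inch '[[1,[-0.037,-0.006,0],-0.007],[1,[-0.074,-0.011,0],-0.014],[1,[-0.115,-0.014,0],-0.022]]' >/dev/null; sh s.sh
python3 -m inch '[[1,[-0.021,-0.001,0],-0.004],[1,[-0.041,-0.001,0],-0.008]]' >/dev/null; sh s.sh
python3 -m inch '[[1,[-0.021,0,0],-0.004],[1,[-0.042,0.001,0],-0.008]]' >/dev/null; sh s.sh
```

```text
t 28.5 tcp [593.1 -27.7  87.5] a [-0.084  0.586 -0.806] head 98.1 F [-0.8 -3.2  8. ] w 24.5
fk [593.64 -27.09  87.56] torque [-0.18  1.23  0.1 ]
t 28.8 tcp [576.8 -30.   87.5] a [ 0.003  0.591 -0.807] head 89.7 F [ 5.7 -2.5  5.7] w 24.4
fk [577.42 -29.41  87.56] torque [-0.34  0.64 -0.11]
t 29.0 tcp [570.6 -30.2  87.5] a [ 0.033  0.59  -0.807] head 86.8 F [ 3.8 -3.6  5.4] w 24.7
fk [571.19 -29.7   87.55] torque [-0.44  0.71 -0.07]
t 29.2 tcp [564.4 -30.2  87.5] a [ 0.063  0.587 -0.807] head 83.9 F [ 4.8 -4.4  6. ] w 24.7
fk [565.04 -29.71  87.57] torque [-0.44  0.81 -0.1 ]
```

```bash
python3 -m inch '[[1,[-0.021,0.002,0],-0.004],[1,[-0.041,0.003,0],-0.008]]' >/dev/null; sh s.sh
python3 -m inch '[[1,[-0.018,0.003,0],-0.004]]' >/dev/null; sh s.sh
```

```text
t 29.4 tcp [558.2 -29.9  87.5] a [ 0.092  0.584 -0.807] head 81.0 F [ 3.8 -4.3  5. ] w 24.4
fk [558.89 -29.4   87.53] torque [-0.35  0.78 -0.02]
t 29.5 tcp [555.5 -29.7  87.5] a [ 0.107  0.581 -0.807] head 79.6 F [ 4.  -6.   5.2] w 24.5
fk [556.19 -29.2   87.54] torque [-0.58  0.85  0.04]
```

```bash
python3 -m inch '[[1,[-0.018,0.003,0],-0.003]]' >/dev/null; sh s.sh
python3 -m inch '[[1,[-0.018,0.003,0],-0.003]]' >/dev/null; sh s.sh
```

```text
t 29.6 tcp [553.  -29.4  87.5] a [ 0.118  0.578 -0.807] head 78.4 F [ 4.  -6.2  5.5] w 25.2
fk [553.69 -28.92  87.55] torque [-0.58  0.77 -0.11]
t 29.7 tcp [550.5 -29.1  87.5] a [ 0.13   0.576 -0.807] head 77.3 F [ 4.1 -5.4  5.5] w 24.7
fk [551.2  -28.6   87.53] torque [-0.57  0.72 -0.19]
```

```bash
python3 -m inch '[[1,[-0.02,0.004,0],-0.003]]' >/dev/null; sh s.sh
python3 look.py 7
```

```text
t 29.8 tcp [547.7 -28.6  87.5] a [ 0.141  0.573 -0.807] head 76.2 F [ 5.4 -6.6  5. ] w 24.5
fk [548.4  -28.17  87.55] torque [-0.63  0.6  -0.37]
jaw [467.2  51.1  22.3] 0.92
top jaw [469.7  50.7  19.7] 0.67
blank [ 480.3 -143.4    2.7] 0.57
blank [418.3  48.1  19.6] 0.55
blank [ 3.150e+02 -1.947e+02  2.000e-01] 0.42
top blank [417.7  47.3  18.4] 0.79
top blank [ 473.4 -145.1   -0.8] 0.65
```

View pics/sc7.png

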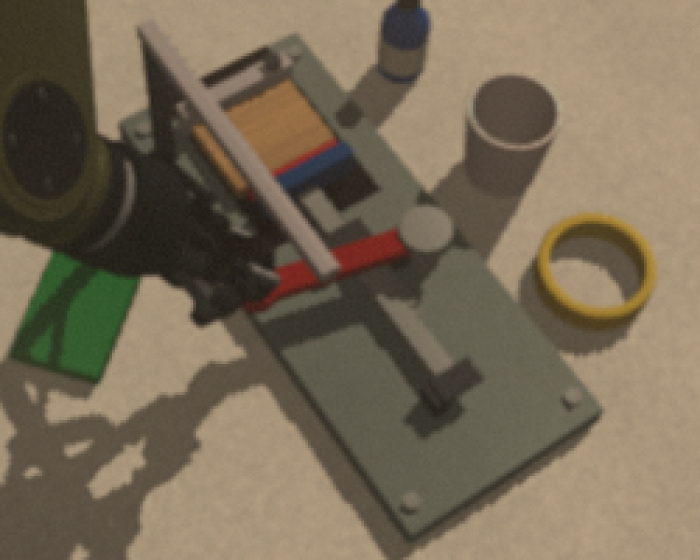

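```bash
python3 -m inch '[[1,[0.037,-0.006,0],0.007],[1,[0.074,-0.011,0],0.014],[1,[0.115,-0.014,0],0.022],[1,[0.156,-0.015,0],0.03]]' >/dev/null
python3 -m inch '[[1,[0.042,0.001,0],0.008],[1,[0.083,0.004,0],0.016],[1,[0.12,0.009,0],0.023],[1,[0.156,0.015,0],0.03]]' >/dev/null; sh s.sh
python3 -m inch '[[1,[-0.037,-0.006,0],-0.007],[1,[-0.074,-0.011,0],-0.014]]' >/dev/null; sh s.sh
python3 -m inch '[[1,[-0.02,-0.002,0],-0.004]]' >/dev/null; sh s.sh
python3 -m inch '[[1,[-0.02,-0.001,0],-0.004]]' >/dev/null; sh s.sh
```

```text
t 30.9 tcp [593.2 -27.7  87.5] a [-0.086  0.585 -0.806] head 98.4 F [ 0.3 -4.3  8. ] w 24.6
fk [593.73 -27.06  87.55] torque [-0.16  1.16 -0.07]
t 31.1 tcp [582.6 -29.4  87.5] a [-0.031  0.59  -0.807] head 93.0 F [ 1.6 -4.1  7.9] w 24.2
fk [583.16 -28.8   87.55] torque [-0.25  0.92 -0.1 ]
t 31.2 tcp [579.7 -29.7  87.5] a [-0.014  0.591 -0.807] head 91.4 F [ 6.8 -1.3  4.4] w 24.5
fk [580.27 -29.16  87.57] torque [-0.35  0.43 -0.44]
t 31.3 tcp [577.2 -29.9  87.5] a [ 0.001  0.59  -0.807] head 89.9 F [ 7.  -2.7  4.8] w 24.6
fk [577.74 -29.37  87.59] torque [-0.49  0.48 -0.35]
```

```bash
python3 -m inch '[[1,[-0.013,0,0],-0.0026]]' >/dev/null; sh s.sh
python3 -m inch '[[1,[-0.013,0,0],-0.0026]]' >/dev/null; sh s.sh
python3 -m inch '[[1,[-0.013,0,0],-0.0026]]' >/dev/null; sh s.sh
```

```text
t 31.4 tcp [575.2 -30.   87.5] a [ 0.011  0.59  -0.807] head 88.9 F [ 7.  -3.9  4.8] w 24.8
fk [575.82 -29.5   87.55] torque [-0.53  0.48 -0.39]
t 31.5 tcp [573.4 -30.1  87.5] a [ 0.021  0.59  -0.807] head 88.0 F [ 6.8 -4.9  3.4] w 24.7
fk [574.02 -29.6   87.58] torque [-0.57  0.47 -0.29]
t 31.6 tcp [571.5 -30.2  87.6] a [ 0.03   0.589 -0.807] head 87.0 F [ 6.3 -4.6  4.6] w 24.7
fk [572.13 -29.66  87.59] torque [-0.62  0.45 -0.27]
```

```bash
python3 -m inch '[[1,[-0.013,0,0],-0.0026]]' >/dev/null; sh s.sh
python3 -m inch '[[1,[-0.013,0,0],-0.0026]]' >/dev/null; sh s.sh
```

```text
t 31.7 tcp [569.6 -30.2  87.5] a [ 0.04   0.589 -0.807] head 86.1 F [ 6.  -4.2  5.9] w 24.6
fk [570.19 -29.71  87.57] torque [-0.61  0.56 -0.27]
t 31.8 tcp [567.7 -30.3  87.6] a [ 0.05   0.588 -0.807] head 85.2 F [ 6.9 -5.2  4.4] w 24.6
fk [568.27 -29.73  87.59] torque [-0.61  0.48 -0.24]
```

```bash
python3 -m inch '[[1,[-0.013,0.001,0],-0.0026]]' >/dev/null; sh s.sh
python3 -m inch '[[1,[-0.01,0.001,0],-0.002]]' >/dev/null; sh s.sh
```

```text
t 31.9 tcp [565.8 -30.2  87.5] a [ 0.059  0.587 -0.807] head 84.2 F [ 7.3 -4.8  4.4] w 24.9
fk [566.39 -29.72  87.58] torque [-0.63  0.59 -0.27]
t 32.0 tcp [564.2 -30.2  87.5] a [ 0.067  0.586 -0.808] head 83.5 F [ 6.6 -5.3  4.3] w 24.7
fk [564.85 -29.71  87.57] torque [-0.75  0.56 -0.29]
```

```bash
python3 -m inch '[[1,[-0.013,0.001,0],-0.0026]]' >/dev/null; sh s.sh
python3 -m inch '[[1,[-0.01,0.001,0],-0.002]]' >/dev/null; sh s.sh
```

```text
t 32.1 tcp [562.8 -30.2  87.5] a [ 0.078  0.584 -0.808] head 82.4 F [ 9.2 -4.6  3.1] w 24.7
fk [563.41 -29.67  87.58] torque [-0.84  0.14 -0.4 ]
t 32.2 tcp [561.7 -30.2  87.6] a [ 0.086  0.583 -0.808] head 81.6 F [11.1 -5.   1. ] w 24.4
fk [562.33 -29.66  87.6 ] torque [-0.93  0.03 -0.55]
```

```bash
python3 -m inch '[[1,[-0.01,0.001,0],-0.002]]' >/dev/null; sh s.sh
python3 -m inch '[[1,[-0.01,0.001,0],-0.002]]' >/dev/null; sh s.sh
```

```text
t 32.3 tcp [560.6 -30.1  87.6] a [ 0.095  0.582 -0.808] head 80.8 F [13.9 -4.9  0.7] w 24.4
fk [561.28 -29.64  87.6 ] torque [-1.05 -0.15 -0.57]
t 32.4 tcp [559.6 -30.1  87.6] a [ 0.103  0.58  -0.808] head 79.9 F [15.6 -3.7 -1.2] w 24.9
fk [560.2  -29.58  87.6 ] torque [-1.14 -0.34 -0.67]
```

It went solid: force climbed from about 6.6 to 15.6 N over a few millimetres. I'll unload, release and draw back.

```bash
python3 -m inch '[[1,[0.02,0,0],0.004],[1,[0.03,0,0],0.006],[1,[0.03,0,0],0.006]]' >/dev/null; sh s.sh
python3 -m inch '[[0.2,[0,0,0],0],[-0.4,[0,0,0],0],[-1,[0,0,0],0],[-1,[0,0,0],0],[-1,[0,0,0],0]]' >/dev/null; sh s.sh
```

```text
t 32.7 tcp [562.7 -30.2  87.5] a [ 0.076  0.584 -0.808] head 82.6 F [ 6.3 -6.8  5.1] w 24.6
fk [563.31 -29.65  87.54] torque [-0.98  0.57 -0.17]
t 33.2 tcp [560.6 -27.7  86. ] a [ 0.067  0.588 -0.806] head 83.5 F [ 0.4  0.2 -0.4] w 85.6
fk [561.26 -27.17  86.03] torque [-0.34  0.04 -0.04]
```

```bash
python3 -m inch '[[-1,[-0.013,-0.117,0.16],0],[-1,[-0.027,-0.235,0.32],0],[-1,[-0.04,-0.353,0.484],0],[-1,[-0.054,-0.47,0.645],0],[-1,[-0.067,-0.588,0.806],0]]' >/dev/null; sh s.sh
python3 -m inch '[[-1,[-0.02,-0.2,0.27],0],[-1,[-0.04,-0.4,0.54],0],[-1,[-0.04,-0.4,0.54],0],[-1,[-0.04,-0.4,0.54],0]]' >/dev/null; sh s.sh
python3 look.py 8
python3 - <<'E'
from h import *
im=eyes.snapshot("wrist"); cv2.imwrite("pics/wrist8.png",im)
im=eyes.snapshot("top"); cv2.imwrite("pics/top8.png",cv2.resize(im[120:365,190:470],None,fx=2.4,fy=2.4,interpolation=3))
c=eyes.calibration("top")
for q in ["ink","tape","mug","grip","fence"]:
    for d in eyes.pinpoint("top",q)[:1]: print(q,w("top",d["centre"],c).round(1),round(d["confidence"],2))
E
```

```text
t 33.7 tcp [ 550.9 -116.6  208.1] a [ 0.067  0.588 -0.806] head 83.5 F [0.8 0.6 0.3] w 85.5
fk [ 551.56 -116.2   208.14] torque [-0.29  0.    0.01]
t 34.1 tcp [ 545.6 -177.1  289.4] a [ 0.07   0.586 -0.807] head 83.2 F [-0.7  0.8 -0.4] w 85.1
fk [ 546.26 -176.7   289.44] torque [-0.3  0.   0. ]
jaw [463.3  50.   21.4] 0.71
top jaw [464.   51.4  20.9] 0.66
blank [417.2  51.6  17.8] 0.84
blank [ 480.9 -145.5   -0.5] 0.78
blank [ 315.2 -194.5   -3.1] 0.52
top blank [418.9  48.5  17.9] 0.85
top blank [ 476.6 -146.2   -1.9] 0.82
top blank [ 3.146e+02 -1.960e+02  2.000e-01] 0.81
ink [400.5 190.5   3.2] 0.76
tape [641.9 206.8   1.6] 0.63
mug [521.1 199.4  -2.4] 0.81
grip [566.8 -29.8  96.8] 0.76
fence [376.4  48.   20.7] 0.97
```

View pics/wrist8.png

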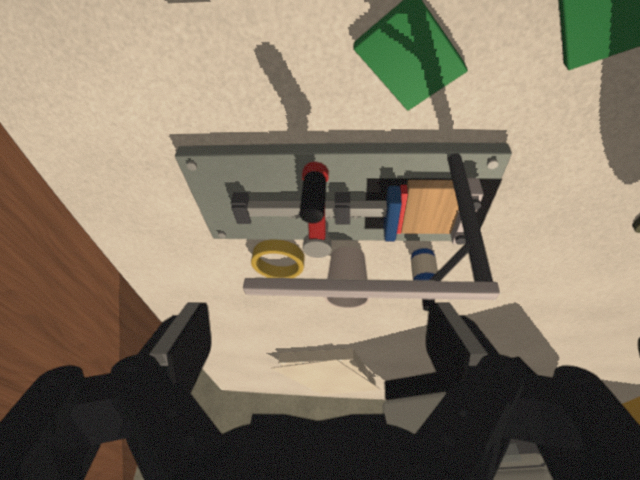

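View pics/top8.png

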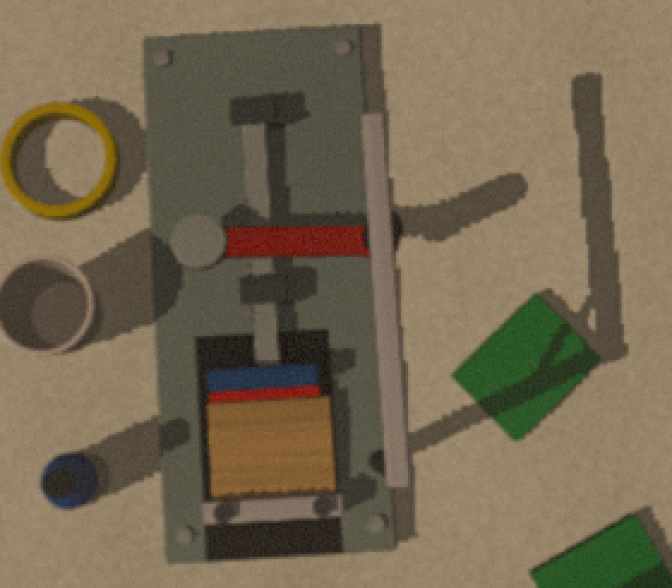

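The blank is flat against the fence, with the red pad squeezed between jaw and blank. The gripper is clear, and the ink bottle, tape roll and cup have not moved. I'm handing in.

```bash
python3 -c "
from h import *
print(r.job_done(), r.state()['clock'])"
```

```text
the job is handed in; nothing more can be done
the job is handed in; nothing more can be done
```

The blank is clamped against the fence, and I handed the job in at about 34.5 s of the 72 s allowed.

**Getting the lean:** the moves have no tilt entry. I got about 36° of lean by pushing the arm against its joint limits high above the table, then turned it so the fingers pointed to press +x and down. I took the grip under the lamp bar with 60 N. The jaw axis stayed about 4° off level.

**Pumping:** it took six forward strokes, turning the gripper with the lever. On the sixth, the force along the stroke rose from about 6.6 to 15.6 N over a few millimetres. I stopped there, eased back, opened the fingers and drew back along the lean.

**Last checks:**
- **Jaw:** it moved about 44 mm, from x 508 to 464. Jaw and blank origins are about 45 mm apart; a fully squeezed pad would give 47, which is within the networks' error.
- **Blank:** it lies against the fence in the top and wrist views.
- **Ink, tape, cup:** each found within about 5 mm of its first position, inside the measurement error.
- **Gripper:** open and clear, with wrist force about 0.

**One disagreement:** during the strokes I read only 4 to 5 N, against the 7 N stated. The true clamping force may therefore be about 3 N above the 15.6 N I read, roughly 18 to 19 N. That could be slightly over the 12 to 18 N range but is below the 25 N limit.

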